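# Set out a dilution station round the magnetic stirrer

### The job

Set out the dilution station round the magnetic stirrer, left and right as seen by someone facing its knobs: the small glass beaker on the middle of its steel plate, the measuring cylinder to its left, the tall reagent bottle straight behind it and the square weighing boat to its right, then the glass vial in the middle of that boat. The cylinder, bottle and boat stand on the bench in line with the plate, their centres 11 cm from the plate's centre. Keep everything upright, and leave the beige rinse pot and the shorter reagent bottle where they are.

Things in the scene. Friction and masses are not known exactly. Their poses are not given: they have to be found in the camera images.
- stirrer_plate (a point): Magnetic stirrer, fixed: low white box with a round steel plate 80 mm across on top. The point is the centre of the plate's upper face, 40 mm above the bench. +x points to its back, -x to its front (black knob and switch), +y to the left as seen by someone facing the knobs. From the point the box reaches 70 mm to the front, 50 mm to the back and to each side
- beaker_mid (a point): Small low glass beaker with a spout, 56 mm tall, body 48 mm across, rim 55 mm across along its x and 61 mm along its y (the spout points to -y). The point is its centre, half-way up (28 mm above its foot); z is its axis
- cylinder_mid (a point): Narrow measuring cylinder, 176 mm tall, glass tube on a six-sided foot (52 x 60 mm). The tube is 29 mm across over its whole height above the foot, which is 8 mm thick. The point is its centre, half-way up (88 mm above its foot); z is its axis
- bottle_mid (a point): The taller of the two screw-cap reagent bottles, clear, 131 mm tall, body 64 mm across to 110 mm up, cap 43 mm across above that. The point is its centre, half-way up (65.5 mm above its foot); z is its axis
- boat_mid (a point): Weighing boat: a small square open tray, 48 x 48 mm outside, 44 x 44 mm inside, 18 mm tall, walls and floor 2 mm thick. The point is its centre, half-way up (9 mm above its underside); its sides lie along its x and y axes, z is up
- vial_mid (a point): Small screw-cap glass vial, 24 mm across, 56 mm tall. The point is its centre, half-way up (28 mm above its foot); z is its axis
- rinse_pot_mid (a point): Tall narrow beige rinse pot, open at the top, 31 mm across, 135 mm tall: a bystander, not to be moved. The point is half-way up (67.5 mm above its foot)
- small_bottle_mid (a point): The shorter of the two screw-cap reagent bottles, dark-capped, 57 mm across, 114 mm tall: a bystander, not to be moved. The point is half-way up (57 mm above its foot)

How it is judged:
On the way, in this order (a step that is already met when the one before it is completed fails the run):
1. the weighing boat stands to the right of the stirrer, still empty (x of boat_mid in the frame of stirrer_plate between -0.015 and 0.015 m and y of boat_mid in the frame of stirrer_plate between -0.125 and -0.095 m and height (world z) of boat_mid between 0.005 and 0.013 m and angle between boat_mid's own z axis and vertical below 0.12 rad and horizontal distance between vial_mid and boat_mid above 0.04 m), for 0.2 s.
2. the vial stands in the weighing boat (horizontal distance between vial_mid and boat_mid below 0.015 m and z of vial_mid in the frame of boat_mid between 0.015 and 0.026 m and angle between vial_mid's own z axis and vertical below 0.12 rad), for 0.2 s.
At the end, for the whole second after the job is handed in: Along the stirrer's axes: beaker on the plate within 12 mm of its centre; cylinder left, tall bottle behind, boat right on the bench, 110 mm from the plate's centre, within 15 mm; vial on the boat's floor within 15 mm of its middle; all upright (0.12 rad), released, at rest (all of step 2 and x of boat_mid in the frame of stirrer_plate between -0.015 and 0.015 m and y of boat_mid in the frame of stirrer_plate between -0.125 and -0.095 m and height (world z) of boat_mid between 0.005 and 0.013 m and angle between each of boat_mid, beaker_mid, cylinder_mid, bottle_mid's own z axis and vertical below 0.12 rad and x of beaker_mid in the frame of stirrer_plate between -0.012 and 0.012 m and y of beaker_mid in the frame of stirrer_plate between -0.012 and 0.012 m and height (world z) of beaker_mid between 0.062 and 0.074 m and x of cylinder_mid in the frame of stirrer_plate between -0.015 and 0.015 m and y of cylinder_mid in the frame of stirrer_plate between 0.095 and 0.125 m and height (world z) of cylinder_mid between 0.082 and 0.094 m and x of bottle_mid in the frame of stirrer_plate between 0.095 and 0.125 m and y of bottle_mid in the frame of stirrer_plate between -0.015 and 0.015 m and height (world z) of bottle_mid between 0.0595 and 0.0715 m and linear speed of each of beaker, cylinder, bottle, boat, vial below 0.02 m/s); the robot touches nothing.
It fails at once if the rinse pot or the shorter bottle is moved more than 25 mm (distance of any of rinse_pot_mid, small_bottle_mid from where it was at the start of the episode above 0.025 m).
It fails at once if one of the things is knocked over (tilted more than 0.8 rad) (angle between any of beaker_mid, cylinder_mid, bottle_mid, boat_mid, vial_mid, rinse_pot_mid, small_bottle_mid's own z axis and vertical above 0.8 rad).
It also fails if it takes over 125 s, if anything falls off the work surface, if the arm or the gripper's body presses on something with over 40 N, if the wrist force passes 120 N, or if a joint passes its speed limit or range.

### The arm

A 6-joint arm with a two-finger parallel gripper is mounted at the origin on a cart in front of the work surface, level with it; the furniture and walls round the work are solid. World frame = base frame: x ahead of the robot, y to its left, z up, the work surface at z = 0. Lengths are in m, angles in rad, forces in N, time in s.
With the tool pointing down it reaches from about 0.35 to 0.975 m from the base axis. Payload 4.9 kg.
Tool frame: the origin (TCP) lies midway between the tips of the shut fingers; the grasp point (between the pads) lies ctrl.grip_depth behind it (ctrl.grip_depth is the distance from the TCP to the grasp point, in m); z points along the fingers, y is the line along which they close (so a half turn about z gives the same grasp; the last joint's range is limited). The gripper opens to 85 mm and grips with 20 to 120 N. Pads are 22 mm wide; open, the fingers measure 114 mm over their backs; the gripper's body (76 mm by 85 mm) begins 54 mm behind the grasp point. The pads swing forward as they close: fully open they stand 13 mm farther back than shut.
Start: joints at [-1.428, 0.053, 1.613, -0, 1.476, -0.119], TCP at [0.162, -0.604, 0.209] pointing down, gripper open.
Joint ranges: [-3.01, 3.01], [-1.01, 2.22], [0.06, 2.58], [-1.02, 4.17], [0.09, 2.62], [-3.14, 3.14]. Speed limits (rad/s): [2.57, 2.57, 3.14, 3.14, 3.14, 3.14].

### API

Orientations are given as a rotation vector (axis times angle).
In Python, from station import ctrl, get_image, camera_model gives the robot as it stands. The module is installed in compiled form; this text tells all that it offers.
- The arm moves only by the shell command python3 -m crank 'ROWS' [FORCE]. ROWS is JSON, a list of rows, each a list of 7 numbers: the shift along the tool's x, y, z in mm, then the turn, a rotation vector about the tool's x, y, z in rad, then the opening, from -1 (shut) to 1 (fully open). A call has exactly 10 rows; each row shifts and turns the commanded pose from where the row before left it, along the tool's axes as they then stand; what a row does not reach is not made up. A row lasts 1/12 s, in which the tool goes at most 41.7 mm and 7.16 degrees, less where a joint would pass 70% of its speed; a pose out of reach is approached as far as the arm can. A call with a gripper value outside its range is refused whole. The fingers move at their own pace and stop on an object; FORCE is the grip in N (left out, the last holds). Time passes only in rows, so rows that do not move let the fingers close, or fill a call up. It gives the time, the measured TCP pose, the force, the opening and the grip force at its end, in the units of the state.
- ctrl.get_obs(): the state, without advancing time (a new reading comes with each control period).
- get_image(name): name is "scene" or "side" or "wrist"; returns the picture (384x512x3 uint8, red, green, blue); there is no depth.
- camera_model(name): a dict with "vertical_fov" (degrees; the focal length in pixels is half the picture's height over the tangent of half this angle, whatever the lens; pixels are square), "cx", "cy" (the principal point, pixels), "R" (3x3) and "t" (3): a world point X has camera coordinates R X + t; the wrist camera has in their place "hand_eye" (4x4, takes a point from camera to tool coordinates, whose origin is the TCP and whose axes are the flange's). Camera axes: x right, y down, z forward; pixel columns grow to the right and rows downward; lengths in m; the calibration is good to about 2 mm. The wrist camera is an equidistant fisheye: a pixel r from the principal point sees the ray r / f radians off the axis. A picture is of the moment at which its call begins: read the wrist's pose just before it. camera_model takes no time and is no camera call.
- ctrl.finish_job(): hands the job in; it is judged then, once.
The state is a dict: "t": time; "q": joint angles; "dq": joint speeds; "effort": joint torques, N m; "tool_pos": TCP position; "tool_rot": TCP orientation; "contact_force": force on the tool from outside, world axes, zero at the start; "wrist_torque": the same for the moment, N m; "opening": finger opening in m; "grip_force": force on a finger pad.
Only numpy, scipy, OpenCV 4.12 (cv2) and the standard library are available. Lean on these libraries where they do the work, as an engineer would, in place of code of your own. Each camera call takes 0.05 s, during which the arm holds its last target. There are 200 camera calls.

## Working session

There is one attempt and no reset: what is moved stays moved. The work goes in short steps, Python scripts to look and compute and a shell command to move; the robot and the scene stay as the last step left them, time stands still between calls to the robot, and variables do not carry over. Pictures are saved under pics/ and viewed, at most 14 in all, crops included, and the job is handed in when it is done.

```bash
mkdir -p pics; ls; python3 - <<'E'
from station import ctrl,get_image,camera_model
import cv2,numpy as np
print(ctrl.get_obs(),ctrl.grip_depth)
for n in("scene","side","wrist"):
    print(n,camera_model(n))
    im=get_image(n)[:,:,::-1]
    cv2.imwrite(f"pics/{n}0.png",im)
    cv2.imwrite(f"pics/{n}0b.png",cv2.resize(im,(800,600),interpolation=cv2.INTER_CUBIC))
E
```

```text
pics
{'t': 0.0, 'q': array([-1.42799277e+00,  5.33324085e-02,  1.61430815e+00, -1.56083668e-05,
        1.47603558e+00, -1.19004315e-01]), 'dq': array([-8.40371351e-04,  1.48459384e-04, -2.26645290e-03,  2.96600046e-04,
        1.29155316e-05, -1.47530805e-03]), 'effort': array([-2.57844498e-03, -3.93696249e+01, -3.70175493e+01, -4.14195811e-04,
        7.14401656e-03,  1.53314852e-05]), 'tool_pos': array([ 0.16166213, -0.60302154,  0.2081698 ]), 'tool_rot': array([-3.11264852e+00, -4.09803749e-01,  6.33047642e-05]), 'contact_force': array([-0.47396851,  0.16100825,  0.478492  ]), 'wrist_torque': array([-0.03937313,  0.06706547,  0.04853718]), 'grip_force': 0.0, 'opening': 0.0850503846456879} 0.0187
scene {'vertical_fov': 47.26321137685974, 'cx': 255.02422186583286, 'cy': 194.72131203269873, 'R': array([[ 0.57838227, -0.81556381,  0.01815536],
       [-0.45171708, -0.33872254, -0.82535975],
       [ 0.67928318,  0.46917236, -0.56431521]]), 't': array([-0.27072031,  0.2849247 ,  1.04482828])}
side {'vertical_fov': 45.63875974737345, 'cx': 249.02766416846382, 'cy': 193.6486240011729, 'R': array([[ 0.82859877, -0.55965745, -0.01440892],
       [-0.35363076, -0.50326707, -0.78845897],
       [ 0.4340154 ,  0.65841157, -0.61491856]]), 't': array([-0.42043687,  0.27288157,  1.29253236])}
wrist {'vertical_fov': 65.70646984690485, 'cx': 255.83885208885567, 'cy': 190.65850613408406, 'hand_eye': array([[-1.47203859e-04, -9.63366874e-01, -2.68186960e-01,
         6.66056191e-02],
       [ 9.99999280e-01, -4.61236953e-04,  1.10794592e-03,
         3.38537452e-04],
       [-1.19105613e-03, -2.68186603e-01,  9.63366248e-01,
        -1.65383703e-01],
       [ 0.00000000e+00,  0.00000000e+00,  0.00000000e+00,
         1.00000000e+00]])}
```

View pics/scene0b.png

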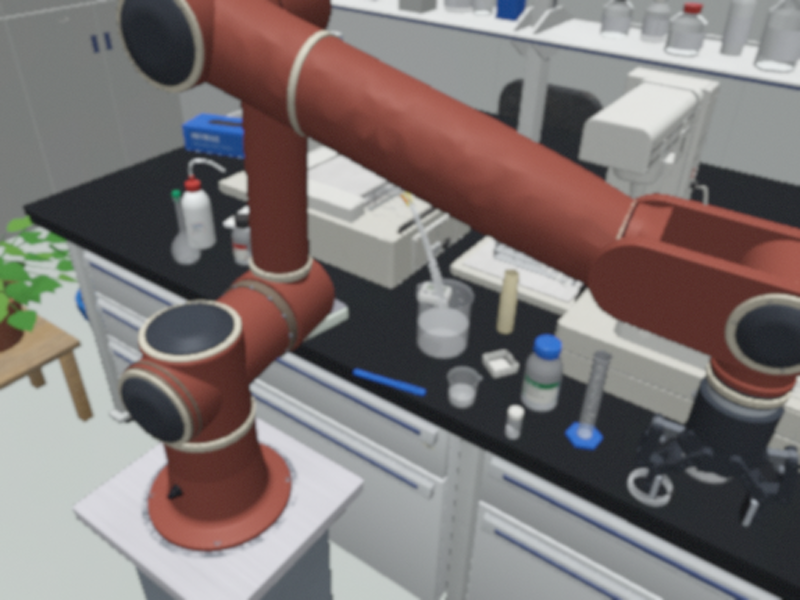

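View pics/side0b.png

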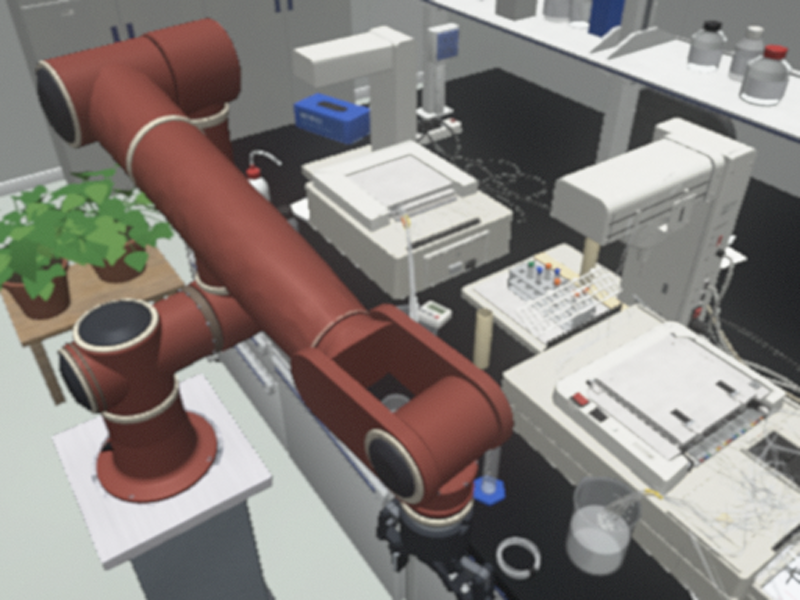

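The scene view (800x600 scale) shows the beaker at (462,385), boat at (500,363), vial at (514,420), blue-capped bottle at (543,375), cylinder at (590,400) and rinse pot at (508,300). The stirrer is hidden behind the upper arm, with a white edge at about (330,318).

```bash
cat > h.py <<'E'
from station import ctrl,get_image,camera_model
import cv2,numpy as np
from scipy.spatial.transform import Rotation as Ro
def model(n):
    m=camera_model(n); f=192/np.tan(np.radians(m["vertical_fov"])/2)
    return m,f
def ray(n,u,v,o=None):
    m,f=model(n); a=np.array([(u-m["cx"])/f,(v-m["cy"])/f])
    if n!="wrist":
        R=m["R"]; return -R.T@m["t"], R.T@np.array([*a,1])
    r=np.linalg.norm(a); d=np.array([*(a*np.sinc(r/np.pi)),np.cos(r)])
    H=m["hand_eye"]; T=Ro.from_rotvec(o["tool_rot"]).as_matrix()
    return o["tool_pos"]+T@H[:3,3], T@H[:3,:3]@d
def at(n,u,v,z,o=None):
    c,d=ray(n,u,v,o); return c+d*(z-c[2])/d[2]
def proj(n,X,o=None):
    m,f=model(n)
    if n!="wrist":
        p=m["R"]@np.asarray(X)+m["t"]; return p[:2]/p[2]*f+[m["cx"],m["cy"]]
    H=m["hand_eye"]; T=Ro.from_rotvec(o["tool_rot"]).as_matrix()
    p=H[:3,:3].T@(T.T@(np.asarray(X)-o["tool_pos"])-H[:3,3])
    r=np.arctan2(np.hypot(p[0],p[1]),p[2]); return p[:2]/max(np.hypot(p[0],p[1]),1e-9)*r*f+[m["cx"],m["cy"]]
def snap(n,name,crop=None,size=(800,600)):
    o=ctrl.get_obs(); im=get_image(n)[:,:,::-1].copy(); cv2.imwrite(f"pics/{name}_raw.png",im)
    np.save(f"pics/{name}.npy",{k:o[k] for k in("tool_pos","tool_rot")},allow_pickle=True)
    c=im if crop is None else im[crop[1]:crop[3],crop[0]:crop[2]]
    s=min(800/c.shape[1],600/c.shape[0])
    cv2.imwrite(f"pics/{name}.png",cv2.resize(c,None,fx=s,fy=s,interpolation=cv2.INTER_CUBIC)); return o,im
def togo(x,y,z,o=None):
    "world shift to tool mm"
    o=o or ctrl.get_obs(); T=Ro.from_rotvec(o["tool_rot"]).as_matrix()
    return np.round(1000*T.T@(np.array([x,y,z])-o["tool_pos"])), "tool x,y axes", T[:,0].round(3),T[:,1].round(3)
E
python3 - <<'E'
from h import *
s=1.5625
for nm,u,v,z in[("beaker foot",462,398,0.005),("boat",500,363,.01),("vial foot",513,432,0),("bottle cap",547,346,.131),("cyl foot",584,436,.004),("pot top",510,274,.135),("white edge",335,318,.0),("smallb?",242,225,.1),("whitebottle",203,240,0)]:
    print(nm,at("scene",u/s,v/s,z).round(3))
print("cyl side",at("side",489/s,490/s,.004).round(3),"pot top",at("side",484/s,310/s,.135).round(3))
print(togo(.5,-.3,.4))
E
```

```text
beaker foot [ 0.395 -0.19   0.005]
boat [ 0.517 -0.2    0.01 ]
vial foot [ 0.378 -0.301  0.   ]
bottle cap [ 0.465 -0.303  0.131]
cyl foot [ 0.437 -0.404  0.004]
pot top [ 0.625 -0.149  0.135]
white edge [0.454 0.152 0.   ]
smallb? [0.5   0.457 0.1  ]
whitebottle [0.514 0.622 0.   ]
cyl side [ 0.438 -0.406  0.004] pot top [ 0.635 -0.145  0.135]
(array([ 405., -206., -191.]), 'tool x,y axes', array([0.966, 0.259, 0.   ]), array([ 0.259, -0.966, -0.002]))
```

View pics/wrist0.png

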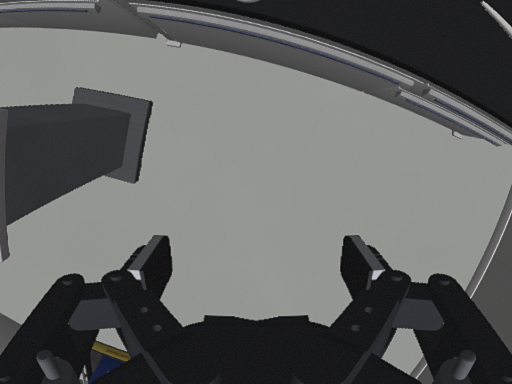

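The wrist view shows only the floor and bench edge. I'll raise and square up the tool, then look from above the bench.

```bash
python3 -m crank '[[0,0,-20,0,0,0.0262,1],[0,0,-20,0,0,0.0262,1],[0,0,-20,0,0,0.0262,1],[0,0,-20,0,0,0.0262,1],[0,0,-20,0,0,0.0262,1],[0,0,-20,0,0,0.0262,1],[0,0,-20,0,0,0.0262,1],[0,0,-20,0,0,0.0262,1],[0,0,-20,0,0,0.0262,1],[0,0,-20,0,0,0.0262,1]]' 40
python3 -m crank '[[22,-32,0,0,0,0,1],[22,-32,0,0,0,0,1],[22,-32,0,0,0,0,1],[22,-32,0,0,0,0,1],[22,-32,0,0,0,0,1],[22,-32,0,0,0,0,1],[22,-32,0,0,0,0,1],[22,-32,0,0,0,0,1],[22,-32,0,0,0,0,1],[22,-32,0,0,0,0,1]]'
python3 -m crank '[[22,-32,0,0,0,0,1],[22,-32,0,0,0,0,1],[22,-32,0,0,0,0,1],[22,-32,0,0,0,0,1],[22,-32,0,0,0,0,1],[22,-32,0,0,0,0,1],[0,0,0,0,0,0,1],[0,0,0,0,0,0,1],[0,0,0,0,0,0,1],[0,0,0,0,0,0,1]]'
python3 -c "
from h import *
o,im=snap('wrist','w1');print(o['tool_pos'],o['tool_rot'])
snap('side','s1')"
```

```text
t: 0.98
tool_pos: [0.1617, -0.6035, 0.4099]
tool_rot: [-3.141, 0.002, 0.0]
contact_force: [-0.4, -0.1, 0.4]
opening: 0.0857
grip_force: 0.0
t: 1.82
tool_pos: [0.3824, -0.2819, 0.4092]
tool_rot: [-3.142, 0.001, -0.0]
contact_force: [0.4, -0.5, 1.0]
opening: 0.0854
grip_force: 0.0
t: 2.65
tool_pos: [0.5135, -0.0925, 0.4093]
tool_rot: [3.141, -0.002, -0.0]
contact_force: [-0.0, -0.2, 0.1]
opening: 0.0856
grip_force: 0.0
[ 0.51345906 -0.09254839  0.40931615] [ 3.14137657e+00 -2.38550325e-03 -3.78839085e-04]
```

View pics/w1.png

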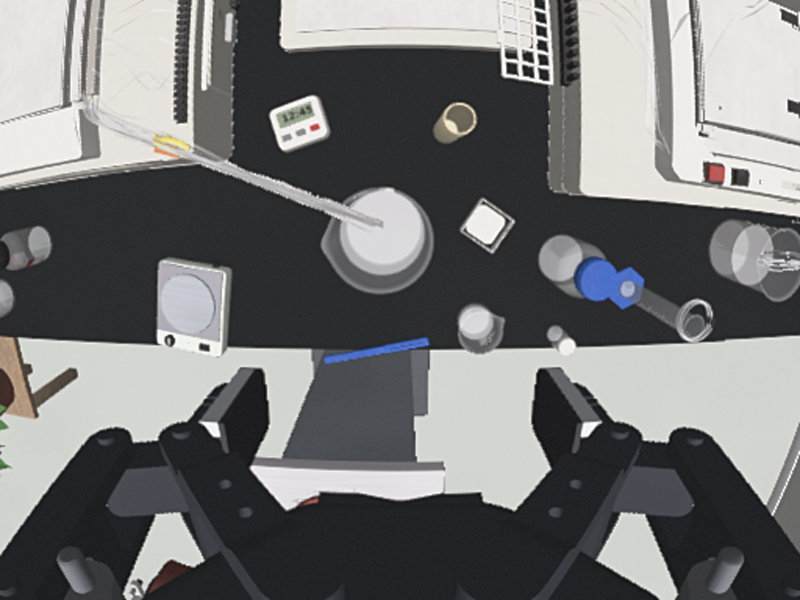

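The wrist view (800x600 scale) shows: stirrer plate centre at (188,306) with its knobs toward the bench edge, boat (487,224), a turned square, beaker (478,325), vial (561,340), tall bottle with foot near (563,260), cylinder foot (627,287), rinse pot rim (458,122), a small bottle at the left edge (25,248), and a large beaker with a rod in the middle (380,240).

```bash
python3 - <<'E'
from h import *
s=1.5625; o=np.load("pics/w1.npy",allow_pickle=True).item(); im=cv2.imread("pics/w1_raw.png")
W=lambda u,v,z:at("wrist",u/s,v/s,z,o)
# plate: bluish-grey disc
for nm,u,v,z in[("plate",188,306,.04),("knob",170,340,.02),("switch",205,347,.02),("boxBL",158,260,.038),("boxBR",231,263,.038),("boxFR",226,352,.038),("boxFL",158,342,.038),
 ("beaker foot",475,322,.003),("vial foot",556,334,0),("vial top",566,346,.056),("bottle foot",561,258,0),("bottle cap",599,280,.131),("cyl foot",628,287,.008),("cyl top",694,321,.176),("boat",487,224,.01),
 ("boat c1",484,199,.018),("boat c2",515,225,.018),("boat c3",490,252,.018),("boat c4",460,226,.018),
 ("pot rim",459,122,.135),("small foot",38,243,0),("big beaker foot",384,232,0),("big rim",378,240,.1),("ring",778,262,0),("edge",350,350,0)]:
    print(nm,W(u,v,z).round(3))
E
```

```text
plate [0.421 0.18  0.04 ]
knob [0.366 0.226 0.02 ]
switch [0.357 0.172 0.02 ]
boxBL [0.482 0.218 0.038]
boxBR [0.476 0.114 0.038]
boxFR [0.358 0.134 0.038]
boxFL [0.369 0.236 0.038]
beaker foot [ 0.388 -0.192  0.003]
vial foot [ 0.369 -0.308  0.   ]
vial top [ 0.373 -0.302  0.056]
bottle foot [ 0.474 -0.305  0.   ]
bottle cap [ 0.476 -0.302  0.131]
cyl foot [ 0.437 -0.407  0.008]
cyl top [ 0.443 -0.403  0.176]
boat [ 0.517 -0.201  0.01 ]
boat c1 [ 0.549 -0.195  0.018]
boat c2 [ 0.518 -0.235  0.018]
boat c3 [ 0.484 -0.205  0.018]
boat c4 [ 0.515 -0.167  0.018]
pot rim [ 0.628 -0.149  0.135]
small foot [0.511 0.474 0.   ]
big beaker foot [ 0.505 -0.074  0.   ]
big rim [ 0.51  -0.071  0.1  ]
ring [ 0.48  -0.711  0.   ]
edge [ 0.348 -0.027  0.   ]
```

View pics/s1.png

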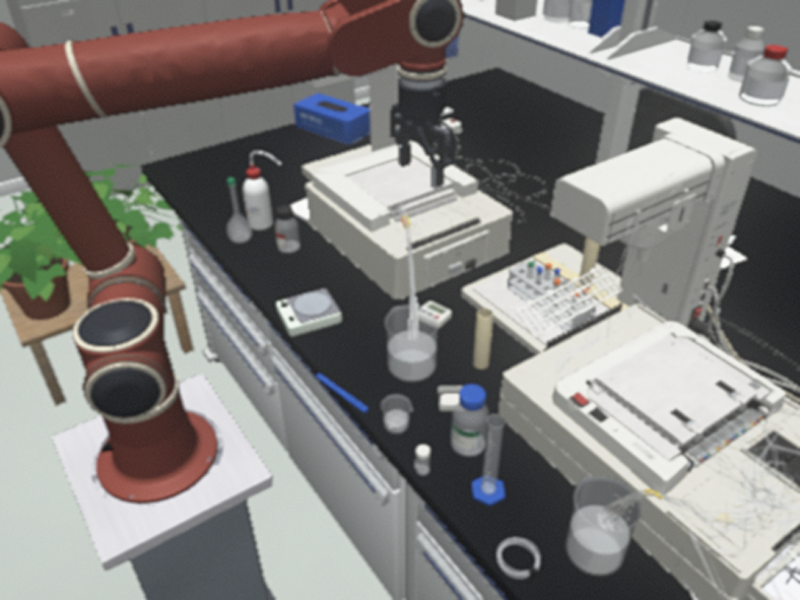

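Side and wrist views agree on the layout. The boat is at (0.517, -0.200), sides at about 51°/-39°. I'll go above it with the closing line along -39° and check by pose.

```bash
python3 -m crank '[[0,11,20,0,0,0,1],[0,11,20,0,0,0,1],[0,11,20,0,0,0,1],[0,11,20,0,0,0,1],[0,11,20,0,0,0,1],[1,11,20,0,0,0,1],[1,11,20,0,0,0,1],[1,11,20,0,0,0,1],[0,11,20,0,0,0,1],[0,9,20,0,0,0,1]]' 25
python3 -m crank '[[0,0,5,0,0,-0.111,1],[0,0,5,0,0,-0.111,1],[0,0,5,0,0,-0.111,1],[0,0,5,0,0,-0.111,1],[0,0,5,0,0,-0.111,1],[0,0,5,0,0,-0.111,1],[0,0,5,0,0,-0.111,1],[0,0,5,0,0,-0.111,1],[0,0,10,0,0,0,1],[0,0,0,0,0,0,1]]'
python3 - <<'E'
from h import *
o,im=snap("wrist","w2"); print(ctrl.get_obs()["q"].round(2),togo(.517,-.201,.002,o))
s=1.5625
# rod top from w1 + side
o1=np.load("pics/w1.npy",allow_pickle=True).item()
for uw,us in[((172,145),(407,222)),((378,224),(412,335))]:
    a,d=ray("wrist",uw[0]/s,uw[1]/s,o1); b,e=ray("side",us[0]/s,us[1]/s)
    t=np.linalg.lstsq(np.c_[d,-e],b-a,rcond=None)[0]; print(a+d*t[0],b+e*t[1])
E
```

```text
t: 3.58
tool_pos: [0.5162, -0.2016, 0.2087]
tool_rot: [3.141, -0.004, 0.001]
contact_force: [0.4, -0.3, -0.1]
opening: 0.0856
grip_force: 0.0
t: 4.42
tool_pos: [0.5153, -0.2, 0.1572]
tool_rot: [-2.838, -1.342, 0.003]
contact_force: [-0.1, 0.6, -0.2]
opening: 0.0851
grip_force: 0.0
[-0.5  -0.08  1.83  0.    1.39  0.18] (array([  0.,   2., 155.]), 'tool x,y axes', array([ 0.635,  0.773, -0.001]), array([ 0.773, -0.635, -0.003]))
[0.60983848 0.08764745 0.22999755] [0.61297925 0.0843397  0.22854261]
[ 0.52304388 -0.06901321  0.07214279] [ 0.51955172 -0.06593129  0.07268153]
```

View pics/w2.png

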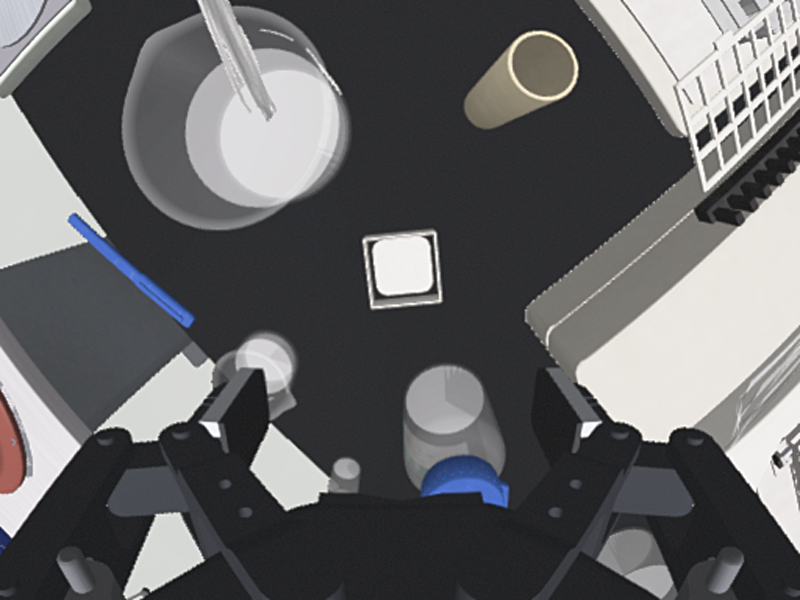

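The wrist view shows the boat with its corners at about (365,236), (437,230), (441,304), (372,308). The fingers straddle clear of the bottle (cap at (465,480)) and the big beaker.

```bash
python3 - <<'E'
from h import *
s=1.5625; o=np.load("pics/w2.npy",allow_pickle=True).item()
P=np.array([at("wrist",u/s,v/s,.018,o)[:2] for u,v in[(363,236),(437,230),(441,304),(372,308)]])
c=P.mean(0);print(P.round(3),c.round(3),[np.degrees(np.arctan2(*(P[(i+1)%4]-P[i])[::-1])).round(1) for i in range(4)])
print(togo(*c,.002))
E
```

```text
[[ 0.511 -0.166]
 [ 0.552 -0.193]
 [ 0.522 -0.235]
 [ 0.484 -0.207]] [ 0.517 -0.2  ] [np.float64(-34.7), np.float64(-125.3), np.float64(144.1), np.float64(56.7)]
(array([  1.,   2., 156.]), 'tool x,y axes', array([ 0.634,  0.773, -0.   ]), array([ 0.773, -0.634, -0.003]))
```

```bash
python3 -m crank '[[0,0,18,0,0,-0.035,1],[0,0,18,0,0,-0.035,1],[1,2,18,0,0,0,1],[0,0,18,0,0,0,1],[0,0,18,0,0,0,1],[0,0,18,0,0,0,1],[0,0,18,0,0,0,1],[0,0,15,0,0,0,1],[0,0,12,0,0,0,1],[0,0,0,0,0,0,1]]' 25
python3 -m crank '[[0,0,0,0,0,0,0],[0,0,0,0,0,0,-1],[0,0,0,0,0,0,-1],[0,0,0,0,0,0,-1],[0,0,0,0,0,0,-1],[0,0,0,0,0,0,-1],[0,0,0,0,0,0,-1],[0,0,0,0,0,0,-1],[0,0,0,0,0,0,-1],[0,0,0,0,0,0,-1]]' 25
```

```text
t: 5.3
tool_pos: [0.517, -0.1993, 0.0037]
tool_rot: [-2.786, -1.443, 0.004]
contact_force: [-0.0, 0.1, 0.0]
opening: 0.0857
grip_force: 0.0
t: 6.13
tool_pos: [0.519, -0.2001, 0.0064]
tool_rot: [-2.788, -1.448, 0.0]
contact_force: [-0.3, 0.3, -0.1]
opening: -0.0001
grip_force: 0.0
```

```bash
python3 -c "
from h import *
o,im=snap('wrist','w3',(100,60,412,294));snap('side','s3',(230,200,350,290))"
```

```text
(no output)
```

View pics/w3.png

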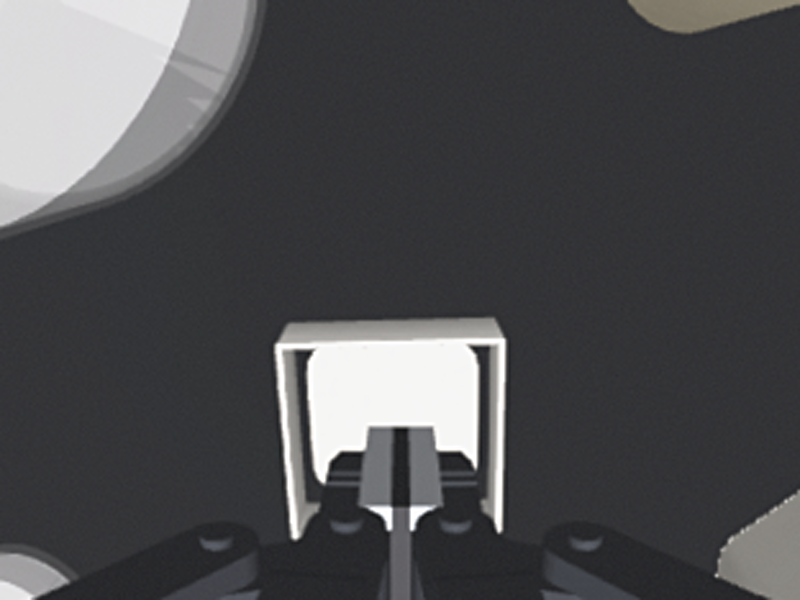

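The fingers shut inside the boat: the pads rode over its 18 mm walls, and the boat is still upright and centred. I'll lift, open, go lower and close in two steps.

```bash
python3 -m crank '[[0,0,-15,0,0,0,-1],[0,0,-20,0,0,0,-1],[0,0,0,0,0,0,1],[0,0,0,0,0,0,1],[0,0,0,0,0,0,1],[0,0,0,0,0,0,1],[0,0,0,0,0,0,1],[0,0,0,0,0,0,1],[0,0,0,0,0,0,1],[0,0,0,0,0,0,1]]' 20
python3 -m crank '[[0,0,15,0,0,0,1],[0,0,15,0,0,0,1],[0,0,6,0,0,0,1],[0,0,4,0,0,0,1],[0,0,2,0,0,0,1],[0,0,0,0,0,0,1],[0,0,0,0,0,0,0.4],[0,0,0,0,0,0,0.4],[0,0,0,0,0,0,0.4],[0,0,0,0,0,0,0.4]]'
python3 -c "
from h import *
o,im=snap('wrist','w4',(100,100,412,334))"
```

```text
t: 7.07
tool_pos: [0.5188, -0.2, 0.041]
tool_rot: [-2.788, -1.447, 0.001]
contact_force: [-0.6, 0.4, 0.6]
opening: 0.0854
grip_force: 0.0
t: 7.9
tool_pos: [0.5194, -0.2003, -0.0]
tool_rot: [2.787, 1.447, 0.001]
contact_force: [-0.1, 0.3, -0.0]
opening: 0.06
grip_force: 0.0
```

View pics/w4.png

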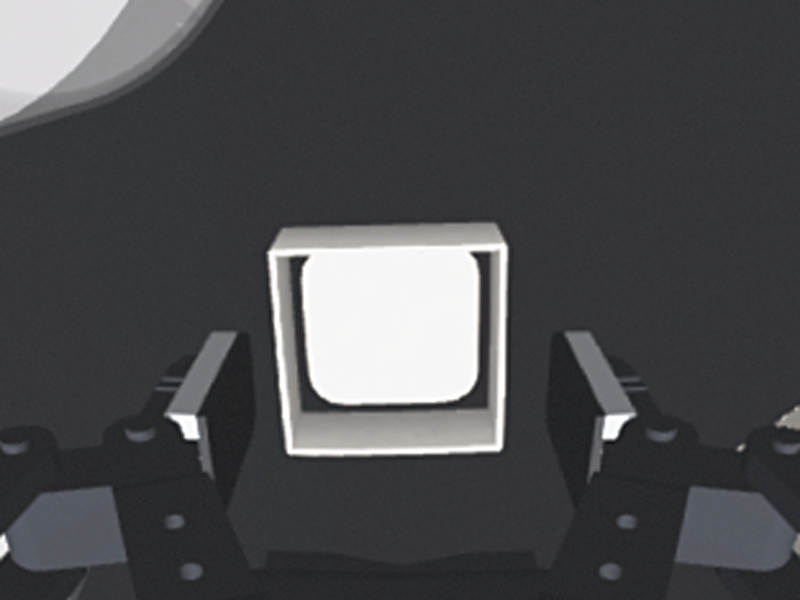

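The boat is centred between the pads (walls at x=270 and 505 in the crop), but the pad tips at 60 mm opening still stand near the wall tops. I'll go about 9 mm lower and then close.

```bash
python3 -m crank '[[0,0,3,0,0,0,0.4],[0,0,2,0,0,0,0.4],[0,0,2,0,0,0,0.4],[0,0,2,0,0,0,0.4],[0,0,0,0,0,0,0.4],[0,0,0,0,0,0,0.2],[0,0,0,0,0,0,0.2],[0,0,0,0,0,0,0.2],[0,0,0,0,0,0,0.2],[0,0,0,0,0,0,0.2]]' 20
python3 -m crank '[[0,0,0,0,0,0,0],[0,0,0,0,0,0,0],[0,0,0,0,0,0,-0.2],[0,0,0,0,0,0,-0.2],[0,0,0,0,0,0,-0.2],[0,0,0,0,0,0,-0.2],[0,0,0,0,0,0,-0.2],[0,0,0,0,0,0,-0.2],[0,0,0,0,0,0,-0.2],[0,0,0,0,0,0,-0.2]]' 20
```

```text
t: 8.78
tool_pos: [0.5191, -0.2001, -0.0095]
tool_rot: [2.788, 1.448, 0.0]
contact_force: [0.0, -0.0, 0.0]
opening: 0.0514
grip_force: 0.0
t: 9.62
tool_pos: [0.5193, -0.2003, -0.0093]
tool_rot: [2.788, 1.447, 0.001]
contact_force: [0.1, -0.4, 3.9]
opening: 0.0482
grip_force: 21.1
```

```bash
python3 -m crank '[[0,0,-10,0,0,0,-0.3],[0,0,-20,0,0,0,-0.3],[0,0,-30,0,0,0,-0.3],[0,0,-30,0,0,0,-0.3],[0,0,-30,0,0,0,-0.3],[0,0,-30,0,0,0,-0.3],[-17,-24,-20,0,0,0,-0.3],[-17,-24,0,0,0,0,-0.3],[-17,-24,0,0,0,0,-0.3],[-17,-25,0,0,0,0,-0.3]]' 25
python3 -m crank '[[0,0,0,0,0,-0.094,-0.3],[0,0,0,0,0,-0.094,-0.3],[0,0,0,0,0,-0.094,-0.3],[0,0,0,0,0,-0.094,-0.3],[0,0,0,0,0,-0.094,-0.3],[30,0,0,0,0,0,-0.3],[30,0,0,0,0,0,-0.3],[30,0,0,0,0,0,-0.3],[30,0,0,0,0,0,-0.3],[30,0,0,0,0,0,-0.3]]'
python3 -c "
from h import *
print(togo(.406,.071,.15))"
```

```text
t: 10.45
tool_pos: [0.3992, -0.1995, 0.1607]
tool_rot: [-2.788, -1.448, 0.0]
contact_force: [-0.4, -0.4, -0.4]
opening: 0.0474
grip_force: 25.9
t: 11.28
tool_pos: [0.4213, -0.05, 0.1602]
tool_rot: [-2.374, -2.056, 0.001]
contact_force: [1.1, -0.2, 0.0]
opening: 0.0478
grip_force: 25.9
(array([118., -32.,  10.]), 'tool x,y axes', array([0.143, 0.99 , 0.   ]), array([ 0.99 , -0.143, -0.001]))
```

```bash
python3 -m crank '[[20,-8,0,0,0,0,-0.3],[20,-8,0,0,0,0,-0.3],[20,-8,0,0,0,0,-0.3],[20,-8,0,0,0,0,-0.3],[20,0,0,0,0,0,-0.3],[18,0,0,0,0,0,-0.3],[0,0,0,0,0,0,-0.3],[0,0,0,0,0,0,-0.3],[0,0,0,0,0,0,-0.3],[0,0,0,0,0,0,-0.3]]'
python3 -c "
from h import *
o,im=snap('wrist','w5');print(o['tool_pos'])"
```

```text
t: 12.12
tool_pos: [0.4069, 0.0692, 0.1602]
tool_rot: [-2.375, -2.056, 0.001]
contact_force: [-0.5, -0.1, -0.5]
opening: 0.0473
grip_force: 25.9
[0.40689523 0.06919292 0.16024623]
```

View pics/w5.png

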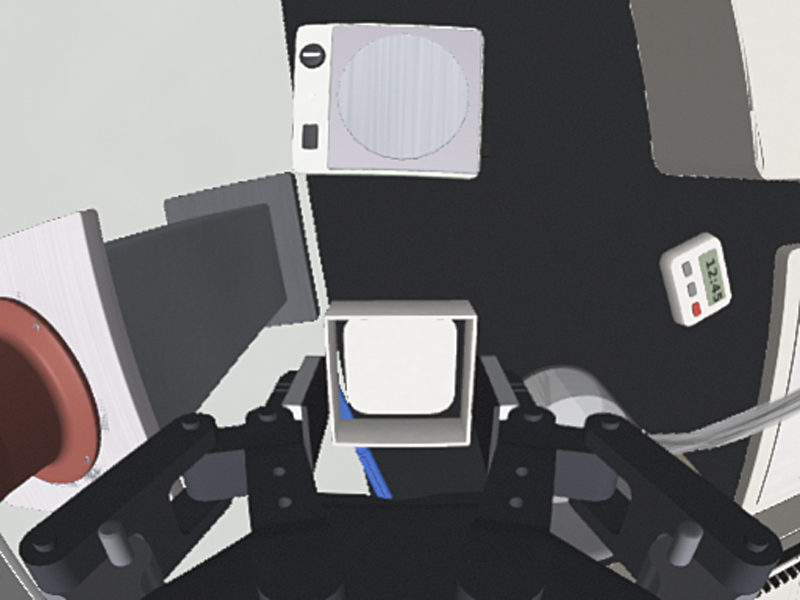

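The view shows the plate circle centred at about (403,97), the box corners at (297,25), (483,29), (480,178), (293,172), and the held boat's rim corners at (328,317), (476,314), (470,445), (337,446).

```bash
python3 - <<'E'
from h import *
s=1.5625; o=np.load("pics/w5.npy",allow_pickle=True).item()
A=lambda u,v,z:at("wrist",u/s,v/s,z,o)[:2]
e=np.array([A(u,v,.04) for u,v in[(338,97),(469,97),(403,34),(403,160)]]);print(e.round(4),"diam",np.linalg.norm(e[0]-e[1]),np.linalg.norm(e[2]-e[3]))
c=np.r_[(e[0]+e[1])/2,(e[2]+e[3])/2]; p=e.mean(0)
B=np.array([A(u,v,.037) for u,v in[(302,25),(482,29),(480,175),(295,170)]]);print(B.round(4))
ang=lambda d:np.degrees(np.arctan2(d[1],d[0]))
print(ang(B[1]-B[0]),ang(B[2]-B[3]),ang(B[0]-B[3])-90,ang(B[1]-B[2])-90, "panel",ang(A(331,28,.039)-A(327,168,.039))-90)
print("lens",[np.linalg.norm(B[i]-B[i-1]).round(4) for i in range(4)])
zr=o["tool_pos"][2]+.0273
K=np.array([A(u,v,zr) for u,v in[(328,317),(476,314),(470,445),(337,446)]]);k=K.mean(0)
print("boat",K.round(4),k.round(4),"tcp",o["tool_pos"],[np.linalg.norm(K[i]-K[i-1]).round(4) for i in range(4)])
T=Ro.from_rotvec(o["tool_rot"]).as_matrix();print("boat in tool",(T.T@np.r_[k-o["tool_pos"][:2],0]).round(4),"plate",p)
E
```

```text
[[0.3852 0.1873]
 [0.464  0.1761]
 [0.43   0.2214]
 [0.4185 0.1422]] diam 0.0795721801572554 0.08000167720804492
[[0.3689 0.2401]
 [0.4796 0.2204]
 [0.4646 0.127 ]
 [0.3512 0.1472]]
-10.076901563596408 -10.105447023108006 -10.78789527285143 -9.1265660172199 panel -9.72453665073597
lens [np.float64(0.0946), np.float64(0.1124), np.float64(0.0946), np.float64(0.1151)]
boat [[0.3868 0.0946]
 [0.433  0.0889]
 [0.4269 0.0403]
 [0.3802 0.0468]] [0.4067 0.0676] tcp [0.40689523 0.06919292 0.16024623] [np.float64(0.0483), np.float64(0.0466), np.float64(0.0489), np.float64(0.0472)]
boat in tool [-0.0016  0.0001  0.    ] plate [0.42441143 0.18177604]
```

```bash
python3 -m crank '[[6,-2,10,0,0,0,-0.3],[0,0,25,0,0,0,-0.3],[0,0,30,0,0,0,-0.3],[0,0,30,0,0,0,-0.3],[0,0,30,0,0,0,-0.3],[0,0,20,0,0,0,-0.3],[0,0,12,0,0,0,-0.3],[0,0,6,0,0,0,-0.3],[0,0,4,0,0,0,-0.3],[0,0,1,0,0,0,-0.3]]'
python3 -m crank '[[0,0,0,0,0,0,-0.3],[0,0,0,0,0,0,-0.3],[0,0,0,0,0,0,0.3],[0,0,0,0,0,0,0.5],[0,0,0,0,0,0,1],[0,0,0,0,0,0,1],[0,0,0,0,0,0,1],[0,0,-10,0,0,0,1],[0,0,-20,0,0,0,1],[0,0,-30,0,0,0,1]]'
python3 -c "
from h import *
print(togo(.372,-.302,.15))"
```

```text
t: 13.0
tool_pos: [0.4058, 0.0761, -0.008]
tool_rot: [-2.374, -2.056, 0.001]
contact_force: [-0.9, -0.4, 0.0]
opening: 0.0477
grip_force: 25.9
t: 13.83
tool_pos: [0.4034, 0.0761, 0.051]
tool_rot: [-2.371, -2.054, 0.007]
contact_force: [0.6, 0.9, 0.3]
opening: 0.0855
grip_force: 0.0
(array([-379.,   22.,  -99.]), 'tool x,y axes', array([ 0.143,  0.99 , -0.001]), array([ 0.99 , -0.143, -0.006]))
```

```bash
python3 -m crank '[[0,0,-35,0,0,0,1],[-10,2,-35,0,0,0,1],[-35,2,-20,0,0,0,1],[-40,2,0,0,0,0,1],[-40,2,0,0,0,0,1],[-40,2,0,0,0,0,1],[-40,2,0,0,0,0,1],[-40,2,0,0,0,0,1],[-40,2,0,0,0,0,1],[-30,2,0,0,0,0,1]]'
python3 -m crank '[[-30,2,0,0,0,0,1],[-30,2,0,0,0,0,0.2],[-15,0,0,0,0,0,0.2],[0,0,0,0,0,0,0.2],[0,0,0,0,0,0,0.2],[0,0,0,0,0,0,0.2],[0,0,0,0,0,0,0.2],[0,0,0,0,0,0,0.2],[0,0,0,0,0,0,0.2],[0,0,0,0,0,0,0.2]]'
python3 -c "
from h import *
snap('side','s6');o,im=snap('wrist','w6');print(o['tool_pos'],togo(.372,-.302,.024))"
```

```text
t: 14.67
tool_pos: [0.3782, -0.2411, 0.1435]
tool_rot: [2.375, 2.054, -0.0]
contact_force: [0.2, 0.3, -0.5]
opening: 0.0855
grip_force: 0.0
t: 15.5
tool_pos: [0.3724, -0.3124, 0.1425]
tool_rot: [2.373, 2.058, 0.0]
contact_force: [-0.1, -0.5, 0.9]
opening: 0.0513
grip_force: 0.0
[ 0.37235858 -0.31251698  0.14246183] (array([ 10.,  -2., 118.]), 'tool x,y axes', array([0.142, 0.99 , 0.   ]), array([ 0.99 , -0.142,  0.   ]))
```

View pics/w6.png

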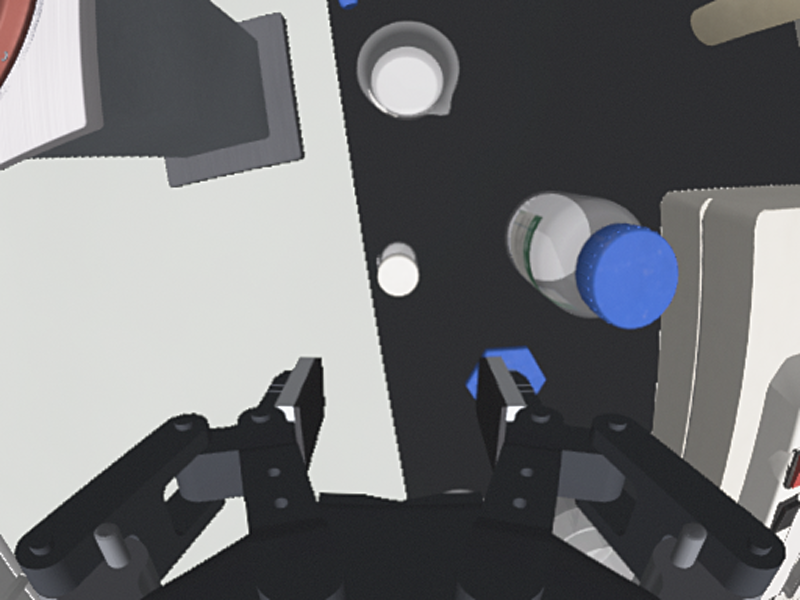

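The vial cap is at (398,276), beaker floor (405,80) with spout toward (447,112), bottle cap (628,276), bottle foot (558,237), and cylinder foot partly hidden at (507,375).

```bash
python3 - <<'E'
from h import *
s=1.5625; o=np.load("pics/w6.npy",allow_pickle=True).item()
A=lambda u,v,z:at("wrist",u/s,v/s,z,o)
v=A(398,276,.056);print("vial",v,"foot",A(398,254,0),togo(v[0],v[1],.024))
print("beaker floor",A(406,80,.003),"rim L/R/T/B",*[A(*q,.054)[:2].round(3) for q in[(358,70),(459,70),(408,22),(408,117)]])
print("bottle cap",A(628,276,.131),"foot",A(553,236,.002))
E
```

```text
vial [ 0.37179257 -0.30302751  0.056     ] foot [ 0.37194762 -0.30067293  0.        ] (array([  9.,  -2., 118.]), 'tool x,y axes', array([0.142, 0.99 , 0.   ]), array([ 0.99 , -0.142,  0.   ]))
beaker floor [ 0.39356607 -0.18649416  0.003     ] rim L/R/T/B [ 0.367 -0.187] [ 0.421 -0.194] [ 0.397 -0.163] [ 0.39  -0.217]
bottle cap [ 0.47125734 -0.29912971  0.131     ] foot [ 0.47937566 -0.30184382  0.002     ]
```

```bash
python3 -m crank '[[5,-1,10,0,0,0,0.2],[4,-1,20,0,0,0,0.2],[0,0,20,0,0,0,0.2],[0,0,20,0,0,0,0.2],[0,0,20,0,0,0,0.2],[0,0,15,0,0,0,0.2],[0,0,8,0,0,0,0.2],[0,0,4,0,0,0,0.2],[0,0,0,0,0,0,0.2],[0,0,0,0,0,0,0]]' 25
python3 -m crank '[[0,0,0,0,0,0,-1],[0,0,0,0,0,0,-1],[0,0,0,0,0,0,-1],[0,0,0,0,0,0,-1],[0,0,0,0,0,0,-1],[0,0,0,0,0,0,-1],[0,0,0,0,0,0,-1],[0,0,0,0,0,0,-1],[0,0,-5,0,0,0,-1],[0,0,-20,0,0,0,-1]]' 25
python3 -m crank '[[0,0,-30,0,0,0,-1],[0,0,-30,0,0,0,-1],[0,0,-30,0,0,0,-1],[20,0,-10,0,0,0,-1],[35,-2,0,0,0,0,-1],[35,-2,0,0,0,0,-1],[35,-2,0,0,0,0,-1],[35,-2,0,0,0,0,-1],[35,-2,0,0,0,0,-1],[35,-2,0,0,0,0,-1]]' 25
python3 -m crank '[[35,-2,0,0,0,0,-1],[35,-2,0,0,0,0,-1],[25,-2,0,0,0,0,-1],[0,0,0,0,0,0,-1],[0,0,0,0,0,0,-1],[0,0,0,0,0,0,-1],[0,0,0,0,0,0,-1],[0,0,0,0,0,0,-1],[0,0,0,0,0,0,-1],[0,0,0,0,0,0,-1]]' 25
python3 -c "
from h import *
o,im=snap('wrist','w7',(100,100,412,334));print(o['tool_pos'],togo(.4056,.0745,.027))"
```

```text
t: 16.43
tool_pos: [0.3718, -0.3042, 0.026]
tool_rot: [2.374, 2.056, 0.0]
contact_force: [-0.7, -0.0, 0.3]
opening: 0.0428
grip_force: 0.0
t: 17.27
tool_pos: [0.3693, -0.3014, 0.0473]
tool_rot: [-2.369, -2.052, 0.0]
contact_force: [0.2, 0.2, -0.9]
opening: 0.0204
grip_force: 24.6
t: 18.1
tool_pos: [0.3918, -0.0728, 0.1501]
tool_rot: [-2.375, -2.056, 0.0]
contact_force: [0.2, 0.1, -0.7]
opening: 0.0211
grip_force: 24.6
t: 18.93
tool_pos: [0.4, 0.0198, 0.1504]
tool_rot: [-2.376, -2.055, 0.0]
contact_force: [0.3, 0.4, -0.0]
opening: 0.0212
grip_force: 24.6
[0.39999826 0.01976529 0.15037449] (array([ 55.,  -2., 123.]), 'tool x,y axes', array([ 0.144,  0.99 , -0.   ]), array([ 0.99 , -0.144, -0.   ]))
```

View pics/w7.png

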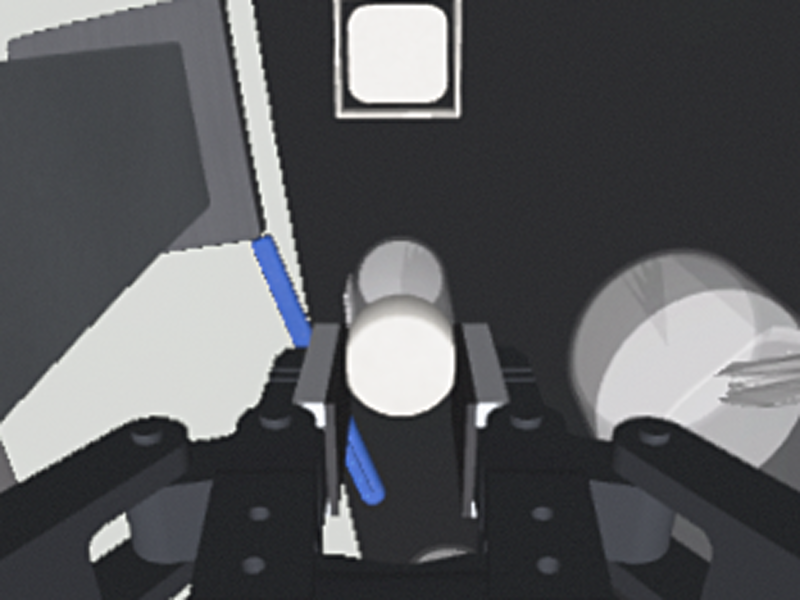

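The vial hangs upright between the pads (cap centre (400,360) in the crop), and the boat floor is centred at (398,53). I'll compute the offset.

```bash
python3 - <<'E'
from h import *
k=312/800; o=np.load("pics/w7.npy",allow_pickle=True).item()
A=lambda u,v,z:at("wrist",100+u*k,100+v*k,z,o)[:2]
z=o["tool_pos"][2]
cap=A(400,358,z+.0305);foot=A(402,280,z-.0255);b=A(398,53,.002)
print(cap,foot,b,o["tool_pos"][:2])
T=Ro.from_rotvec(o["tool_rot"]).as_matrix();print((T.T@np.r_[b-(cap+foot)/2,0]*1000).round(1))
p=np.array([.42441,.18178]);y=np.array([.172,.985]);x=np.array([.985,-.172]);print("boat in stirrer",(b-p)@x,(b-p)@y)
E
```

```text
[0.3996925  0.02386327] [0.39976824 0.02043052] [0.40641715 0.07481382] [0.39999826 0.01976529]
[53.1 -1.  -0. ]
boat in stirrer 0.0006752258660952042 -0.10845646000200443
```

```bash
python3 -m crank '[[30,-1,0,0,0,0,-1],[23,0,0,0,0,0,-1],[0,0,20,0,0,0,-1],[0,0,25,0,0,0,-1],[0,0,25,0,0,0,-1],[0,0,20,0,0,0,-1],[0,0,15,0,0,0,-1],[0,0,9,0,0,0,-1],[0,0,5,0,0,0,-1],[0,0,2,0,0,0,-1]]' 25
python3 -m crank '[[0,0,0,0,0,0,-1],[0,0,1,0,0,0,-1],[0,0,0,0,0,0,-1],[0,0,0,0,0,0,-0.4],[0,0,0,0,0,0,-0.1],[0,0,0,0,0,0,0.1],[0,0,0,0,0,0,0.1],[0,0,-10,0,0,0,0.1],[0,0,-20,0,0,0,0.1],[0,0,-30,0,0,0,0.1]]'
python3 -m crank '[[0,0,-30,0,0,0,0.1],[0,0,-30,0,0,0,0.1],[0,0,-20,0,0,0,0.1],[-10,0,0,0,0,0,1],[-35,0,0,0,0,0,1],[-35,0,0,0,0,0,1],[-35,0,0,0,0,0,1],[-35,0,0,0,0,0,1],[0,0,0,0,0,0,1],[0,0,0,0,0,0,1]]'
python3 -c "
from h import *
o,im=snap('side','s8');print(o['tool_pos'],togo(.393,-.189,.02))
cv2.imwrite('pics/s8c.png',cv2.resize(im[150:310,130:350],(800,582),interpolation=cv2.INTER_CUBIC))"
```

```text
t: 19.82
tool_pos: [0.4064, 0.0729, 0.029]
tool_rot: [-2.374, -2.056, 0.001]
contact_force: [0.5, -0.8, -0.1]
opening: 0.0208
grip_force: 24.6
t: 20.65
tool_pos: [0.4041, 0.073, 0.087]
tool_rot: [-2.372, -2.054, 0.007]
contact_force: [1.0, 0.6, 0.0]
opening: 0.0469
grip_force: 0.0
t: 21.48
tool_pos: [0.3844, -0.0769, 0.168]
tool_rot: [-2.379, -2.051, 0.0]
contact_force: [-0.4, -0.8, -0.9]
opening: 0.0855
grip_force: 0.0
[ 0.38444441 -0.07686038  0.16803545] (array([-111.,   25.,  148.]), 'tool x,y axes', array([0.145, 0.989, 0.001]), array([ 0.989, -0.145, -0.001]))
```

View pics/s8c.png

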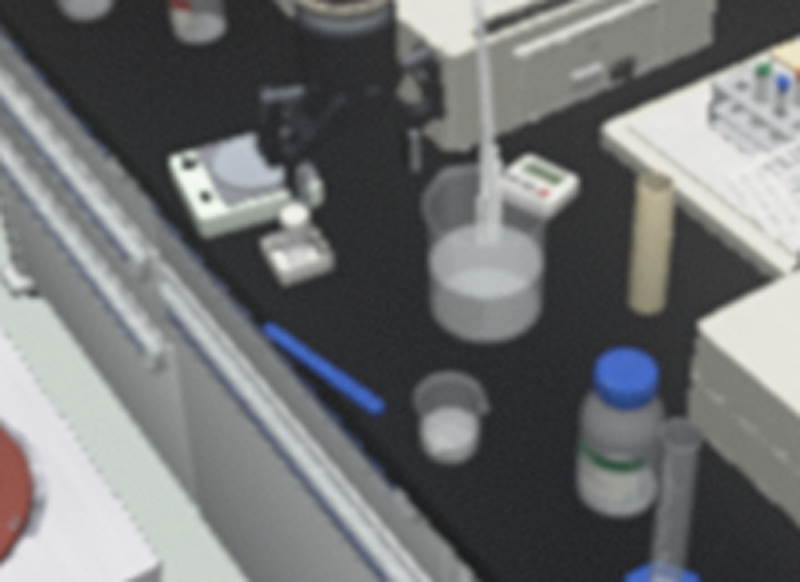

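The vial stands upright in the boat (at (300,245) in the crop). The beaker is next, gripped across its x axis, away from the spout.

```bash
python3 -m crank '[[0,0,0,0,0,-0.125,1],[0,0,0,0,0,-0.125,1],[0,0,0,0,0,-0.125,1],[0,0,0,0,0,-0.125,1],[0,0,0,0,0,-0.125,1],[0,0,0,0,0,-0.125,1],[-24,-14,0,0,0,0,1],[-24,-14,0,0,0,0,1],[-24,-14,0,0,0,0,1],[-24,-13,0,0,0,0,1]]' 30
python3 -m crank '[[0,0,20,0,0,0,1],[0,0,20,0,0,0,1],[0,0,20,0,0,0,1],[0,0,0,0,0,0,1],[0,0,0,0,0,0,1],[0,0,0,0,0,0,1],[0,0,0,0,0,0,1],[0,0,0,0,0,0,1],[0,0,0,0,0,0,1],[0,0,0,0,0,0,1]]' 30
python3 -c "
from h import *
o,im=snap('wrist','w9',(100,100,412,334));print(o['tool_pos'],ctrl.get_obs()['q'].round(2),togo(.394,-.188,.015))"
```

```text
t: 22.37
tool_pos: [0.3952, -0.1851, 0.1682]
tool_rot: [-1.451, -2.786, -0.001]
contact_force: [0.4, 0.0, -0.3]
opening: 0.0856
grip_force: 0.0
t: 23.2
tool_pos: [0.3952, -0.1859, 0.1092]
tool_rot: [1.455, 2.783, -0.0]
contact_force: [-0.1, 0.2, 0.7]
opening: 0.085
grip_force: 0.0
[ 0.39515698 -0.18586796  0.10920613] [-0.61 -0.34  2.14  0.    1.35 -1.22] (array([-1., -2., 94.]), 'tool x,y axes', array([-0.57 ,  0.821, -0.001]), array([0.821, 0.57 , 0.   ]))
```

View pics/w9.png

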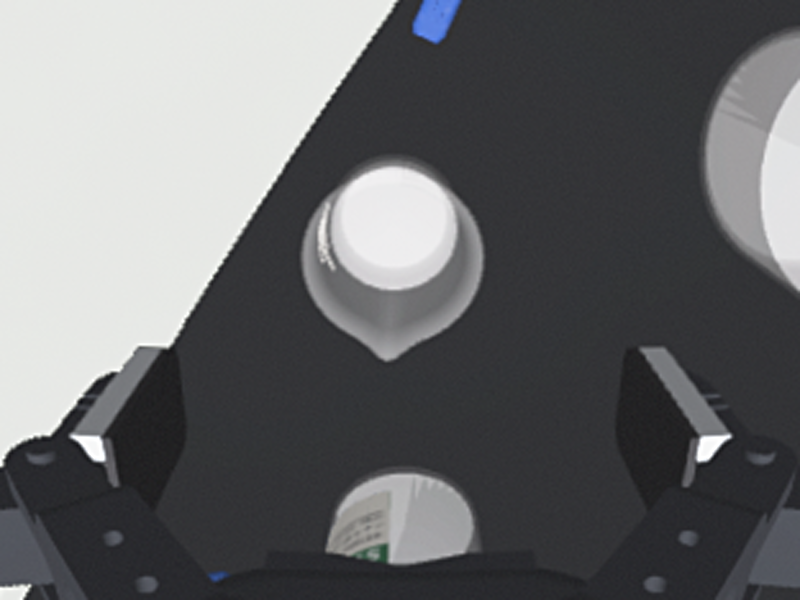

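The spout points straight back along tool -x (tip at (388,358)), so the grip line is right. The beaker floor is at (397,228) and the rim spans x=302–484.

```bash
python3 - <<'E'
from h import *
k=312/800; o=np.load("pics/w9.npy",allow_pickle=True).item()
A=lambda u,v,z:at("wrist",100+u*k,100+v*k,z,o)
f=A(397,228,.003); L,R=A(302,255,.054),A(484,255,.054)
print(f,(L+R)/2,np.linalg.norm(L-R)); print(togo(*f[:2],.015),togo(*((L+R)/2)[:2],.015))
E
```

```text
[ 0.3968409  -0.19242138  0.003     ] [ 0.39284163 -0.18853004  0.054     ] 0.05541954074087635
(array([-6., -2., 94.]), 'tool x,y axes', array([-0.57 ,  0.821, -0.001]), array([0.821, 0.57 , 0.   ])) (array([-1., -3., 94.]), 'tool x,y axes', array([-0.57 ,  0.821, -0.001]), array([0.821, 0.57 , 0.   ]))
```

```bash
python3 -m crank '[[-4,-2,14,0,0,0,1],[0,0,20,0,0,0,1],[0,0,20,0,0,0,1],[0,0,20,0,0,0,1],[0,0,12,0,0,0,1],[0,0,8,0,0,0,1],[0,0,0,0,0,0,1],[0,0,0,0,0,0,0.5],[0,0,0,0,0,0,0.4],[0,0,0,0,0,0,0.3]]' 25
python3 -m crank '[[0,0,0,0,0,0,0.2],[0,0,0,0,0,0,-0.3],[0,0,0,0,0,0,-0.3],[0,0,0,0,0,0,-0.3],[0,0,0,0,0,0,-0.3],[0,0,0,0,0,0,-0.3],[0,0,-5,0,0,0,-0.3],[0,0,-20,0,0,0,-0.3],[0,0,-30,0,0,0,-0.3],[0,0,-30,0,0,0,-0.3]]' 25
python3 -m crank '[[0,0,-30,0,0,0,-0.3],[0,0,-20,0,0,0,-0.3],[0,0,0,0,0,0,-0.3],[0,0,0,0,0,0,-0.3],[0,0,0,0,0,0,-0.3],[0,0,0,0,0,0,-0.3],[0,0,0,0,0,0,-0.3],[0,0,0,0,0,0,-0.3],[0,0,0,0,0,0,-0.3],[0,0,0,0,0,0,-0.3]]' 25
python3 -c "
from h import *
o,im=snap('wrist','w10',(100,100,412,334));print(o['tool_pos'])"
```

```text
t: 24.08
tool_pos: [0.3963, -0.1907, 0.0157]
tool_rot: [1.455, 2.782, -0.0]
contact_force: [-0.8, -0.1, 0.3]
opening: 0.0556
grip_force: 0.0
t: 24.92
tool_pos: [0.3943, -0.1892, 0.0994]
tool_rot: [-1.455, -2.781, -0.001]
contact_force: [0.7, -0.6, -0.7]
opening: 0.0522
grip_force: 26.4
t: 25.75
tool_pos: [0.3952, -0.1899, 0.1489]
tool_rot: [-1.456, -2.783, -0.0]
contact_force: [-0.2, 1.1, -0.8]
opening: 0.052
grip_force: 26.4
[ 0.39518351 -0.18991336  0.14885097]
```

View pics/w10.png

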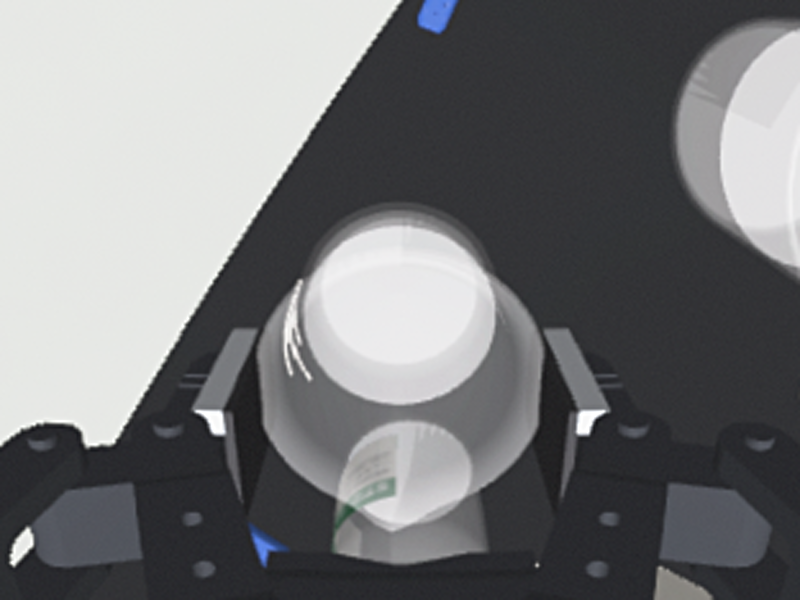

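The beaker is held level (rim spanning x=258–543, floor disc centred about (400,295) in the crop). That was the last permitted view, so from here I work from numbers only. I carry it over the plate at z about 0.2.

```bash
python3 -m crank '[[0,0,-30,0,0,0,-0.3],[0,0,-20,0,0,0,-0.3],[20,16,0,0,0,0,-0.3],[30,24,0,0,0,0,-0.3],[30,24,0,0,0,0,-0.3],[30,24,0,0,0,0,-0.3],[30,24,0,0,0,0,-0.3],[30,24,0,0,0,0,-0.3],[30,24,0,0,0,0,-0.3],[30,24,0,0,0,0,-0.3]]' 25
python3 -m crank '[[29,24,0,0,0,0,-0.3],[20,16,0,0,0,0,-0.3],[10,10,0,0,0,0,-0.3],[0,0,0,0,0,0,-0.3],[0,0,0,0,0,0,-0.3],[0,0,0,0,0,0,-0.3],[0,0,0,0,0,0,-0.3],[0,0,0,0,0,0,-0.3],[0,0,0,0,0,0,-0.3],[0,0,0,0,0,0,-0.3]]' 25
python3 - <<'E'
from h import *
k=312/800; o=np.load("pics/w10.npy",allow_pickle=True).item()
T=Ro.from_rotvec(o["tool_rot"]).as_matrix();z=o["tool_pos"][2]
A=lambda u,v,dz:(T.T@(at("wrist",100+u*k,100+v*k,z+dz,o)-o["tool_pos"])*1000).round(1)
print("floor",A(400,295,-.0137),A(320,295,-.0137),A(480,295,-.0137),"spout",A(400,528,.037),"rim",A(258,350,.038),A(543,350,.038),"back",A(400,205,-.0137),A(400,205,.037))
print(togo(.4244,.1818,.0557))
E
```

```text
t: 26.63
tool_pos: [0.4151, 0.1057, 0.1997]
tool_rot: [1.455, 2.783, 0.001]
contact_force: [0.5, -0.3, -0.3]
opening: 0.052
grip_force: 26.6
t: 27.47
tool_pos: [0.4228, 0.1802, 0.1995]
tool_rot: [1.458, 2.783, 0.0]
contact_force: [-0.6, -0.7, -0.5]
opening: 0.0521
grip_force: 26.6
floor [ 1.7 -1.3 13.7] [  1.6 -21.4  13.7] [ 1.6 18.8 13.7] spout [-31.7  -1.3 -37. ] rim [  9.8 -27.6 -38. ] [  9.8  25.2 -38. ] back [24.8 -1.3 13.7] [ 37.   -1.3 -37. ]
(array([  0.,   2., 144.]), 'tool x,y axes', array([-0.569,  0.822, -0.   ]), array([0.822, 0.569, 0.   ]))
```

```bash
python3 -m crank '[[-1,3,15,0,0,0,-0.3],[0,0,25,0,0,0,-0.3],[0,0,25,0,0,0,-0.3],[0,0,25,0,0,0,-0.3],[0,0,20,0,0,0,-0.3],[0,0,15,0,0,0,-0.3],[0,0,10,0,0,0,-0.3],[0,0,5,0,0,0,-0.3],[0,0,3,0,0,0,-0.3],[0,0,0,0,0,0,-0.3]]' 25
python3 -m crank '[[0,0,1,0,0,0,-0.3],[0,0,0,0,0,0,-0.3],[0,0,0,0,0,0,0.3],[0,0,0,0,0,0,0.5],[0,0,0,0,0,0,0.8],[0,0,0,0,0,0,1],[0,0,0,0,0,0,1],[0,0,-10,0,0,0,1],[0,0,-20,0,0,0,1],[0,0,-30,0,0,0,1]]'
python3 -m crank '[[0,0,-30,0,0,0,1],[0,0,-30,0,0,0,1],[0,0,-30,0,0,0,1],[0,0,-20,0,0,0,1],[0,0,0,0,0,0,1],[0,0,0,0,0,0,1],[0,0,0,0,0,0,1],[0,0,0,0,0,0,1],[0,0,0,0,0,0,1],[0,0,0,0,0,0,1]]'
python3 - <<'E'
from h import *
o,im=snap("wrist","w11"); print(o["tool_pos"])
g=cv2.cvtColor(im,cv2.COLOR_BGR2GRAY)
u,v=proj("wrist",[.4244,.1818,.045],o); print("plate px",u,v)
c=im[int(v)-40:int(v)+40:5,int(u)-45:int(u)+45:5].mean(2).astype(int); print(c)
E
```

```text
t: 28.3
tool_pos: [0.4262, 0.1817, 0.0569]
tool_rot: [1.456, 2.783, 0.001]
contact_force: [0.1, -0.1, -0.6]
opening: 0.0521
grip_force: 26.6
t: 29.13
tool_pos: [0.4235, 0.1811, 0.1138]
tool_rot: [-1.454, -2.78, 0.006]
contact_force: [-0.6, 0.2, 0.0]
opening: 0.0858
grip_force: 0.0
t: 29.97
tool_pos: [0.4251, 0.1815, 0.2239]
tool_rot: [-1.455, -2.782, 0.003]
contact_force: [-0.0, 0.4, 0.9]
opening: 0.0854
grip_force: 0.0
[0.42508861 0.18146305 0.22388539]
plate px 257.1700068482173 167.1999916537176
[[114 245 242 242 242 242 178 208 208 208 209 208 204 207  44  47  45  47]
 [246 242 246 243 242 189 207 208 204 187 204 209 206 207 204  46  47  45]
 [242 242 243 242 197 206 198 206 210 209 207 208 204 206 203 197  46  45]
 [167 241 242 187 202 210 204 209 208 206 206 209 207 208 200 199 182  47]
 [ 75 244 204 206 208 202 207 209 169 153 174 208 207 208 211 202 197 165]
 [248 193 203 195 200 206 195 186 238 238 233 193 190 209 210 207 201 191]
 [228 201 202 199 205 208 204 241 242 242 241 242 216 213 210 210 199 200]
 [198 200 200 204 205 198 241 242 242 242 242 242 243 193 208 210 198 199]
 [198 198 198 204 211 182 242 242 242 243 243 243 243 189 218 209 197 196]
 [198 197 198 200 212 183 237 242 242 243 243 243 238 188 218 215 198 196]
 [ 57 196 197 200 216 189 227 243 243 243 243 243 229 183 220 207 195 197]
 [ 45  52 193 196 214 182 184 227 234 236 233 228 189 189 221 194 199  39]
 [ 45  46  43 201 195 208 183 189 200 225 205 189 187 209 193 196  40  45]
 [ 45  47  44  36 200 203 210 185 192 199 191 188 209 205 197  42  46  46]
 [ 44  44  48  46  34 197 195 212 198 200 203 215 201 199  42  44  45  42]
 [ 82  46  44  45  46  39 214 192 218 217 214 193 200  38  46  46  45  44]]
```

The beaker is centred on the plate (floor disc within about 2 mm). The cylinder is next, with closing line along the stirrer's x. I'll stop 40 mm short to measure its foot.

```bash
python3 -m crank '[[0,0,-5,0,0,0.078,1],[0,0,-5,0,0,0.078,1],[0,0,0,0,0,0.078,1],[0,0,0,0,0,0.078,1],[0,0,0,0,0,0.078,1],[0,0,0,0,0,0.078,1],[0,0,0,0,0,0.078,1],[0,0,0,0,0,0.078,1],[0,0,0,0,0,0.078,1],[0,0,0,0,0,0.078,1]]' 30
python3 -m crank '[[-25,5,0,0,0,0,1],[-38,7,0,0,0,0,1],[-38,7,0,0,0,0,1],[-38,8,0,0,0,0,1],[-38,8,0,0,0,0,1],[-38,8,0,0,0,0,1],[-38,8,0,0,0,0,1],[-38,8,0,0,0,0,1],[-38,8,0,0,0,0,1],[-38,8,0,0,0,0,1]]'
python3 -m crank '[[-38,8,0,0,0,0,1],[-38,8,0,0,0,0,0.4],[-38,8,0,0,0,0,0.4],[-30,6,0,0,0,0,0.4],[-15,4,0,0,0,0,0.4],[0,0,0,0,0,0,0.4],[0,0,0,0,0,0,0.4],[0,0,0,0,0,0,0.4],[0,0,0,0,0,0,0.4],[0,0,0,0,0,0,0.4]]'
cat > blue.py <<'E'
from h import *
import sys
def blues(im,amin=60):
    h=cv2.cvtColor(im,cv2.COLOR_BGR2HSV); m=cv2.inRange(h,(100,120,60),(125,255,255))
    n,l,st,c=cv2.connectedComponentsWithStats(m); return [(st[i],c[i].round(1)) for i in range(1,n) if st[i][4]>amin]
E
python3 - <<'E'
from blue import *
for n in("wrist","side","scene"):
    o,im=snap(n,n+"12")
    print(n,o["tool_pos"].round(4))
    for st,c in blues(im,40): print(st,c,"foot z",at(n,*c,.006,o).round(4)[:2],"cap z",at(n,*c,.131,o).round(4)[:2],at(n,*c,.12,o).round(4)[:2])
o=ctrl.get_obs()
print(proj("wrist",[.438,-.405,.006],o),proj("wrist",[.474,-.302,.131],o))
print(togo(.438,-.405,.116))
E
```

```text
t: 30.85
tool_pos: [0.4256, 0.1816, 0.2349]
tool_rot: [-2.409, -2.016, 0.001]
contact_force: [-0.2, 0.5, 0.9]
opening: 0.0854
grip_force: 0.0
t: 31.68
tool_pos: [0.436, -0.1947, 0.2351]
tool_rot: [-2.405, -2.02, -0.0]
contact_force: [1.5, 0.4, 0.1]
opening: 0.0851
grip_force: 0.0
t: 32.52
tool_pos: [0.4428, -0.3541, 0.2355]
tool_rot: [2.404, 2.023, 0.0]
contact_force: [-0.4, 0.1, 0.1]
opening: 0.0595
grip_force: 0.0
wrist [ 0.4428 -0.3541  0.2355]
[162   0  13  14 131] [168.7   6.1] foot z [ 0.3622 -0.1189] cap z [ 0.391  -0.1724] [ 0.3885 -0.1677]
[ 259   96   48   49 1824] [282.5 120.1] foot z [ 0.4858 -0.3074] cap z [ 0.4755 -0.3013] [ 0.4764 -0.3018]
[237 176  44  37 779] [258.  190.4] foot z [ 0.4376 -0.3968] cap z [ 0.4426 -0.3624] [ 0.4421 -0.3654]
side [ 0.4428 -0.3542  0.2356]
[378   0  21  23 366] [387.2   9.4] foot z [2.6287 1.3463] cap z [2.2848 1.0588] [2.3151 1.0841]
[189  60  47  29 730] [215.3  73.5] foot z [1.0283 1.0954] cap z [0.8849 0.8393] [0.8975 0.8619]
[202 238  34  26 206] [219.1 251.2] foot z [ 0.3526 -0.0655] cap z [ 0.2939 -0.1761] [ 0.299  -0.1664]
[293 2
[... 204 characters left out ...]
e [ 0.4428 -0.3544  0.2356]
[319   0  17  12 179] [326.3   5. ] foot z [3.4763 1.3314] cap z [2.8843 1.0361] [2.9364 1.0621]
[ 123   73   51   29 1045] [149.  87.] foot z [1.039  1.0716] cap z [0.8169 0.8157] [0.8365 0.8382]
[341 213  18  17 247] [349.5 221.2] foot z [ 0.6238 -0.2458] cap z [ 0.4647 -0.3017] [ 0.4787 -0.2968]
[225 235  49  19 320] [249.2 244.3] foot z [ 0.3526 -0.0614] cap z [ 0.2347 -0.1453] [ 0.2451 -0.1379]
[361 270  26  19 262] [372.9 280. ] foot z [ 0.4302 -0.4036] cap z [ 0.3005 -0.4356] [ 0.3119 -0.4328]
[259.20977194 195.57844186] [280.86340537 120.65432441]
(array([-50.,   4., 120.]), 'tool x,y axes', array([ 0.171,  0.985, -0.   ]), array([ 0.985, -0.171,  0.   ]))
```

```bash
python3 -m crank '[[-20,2,0,0,0,0,0.4],[-20,2,0,0,0,0,0.4],[-10,0,0,0,0,0,0.4],[0,0,20,0,0,0,0.4],[0,0,25,0,0,0,0.4],[0,0,25,0,0,0,0.4],[0,0,25,0,0,0,0.4],[0,0,15,0,0,0,0.4],[0,0,9,0,0,0,0.4],[0,0,0,0,0,0,0.4]]' 30
python3 -m crank '[[0,0,0,0,0,0,0],[0,0,0,0,0,0,-1],[0,0,0,0,0,0,-1],[0,0,0,0,0,0,-1],[0,0,0,0,0,0,-1],[0,0,0,0,0,0,-1],[0,0,0,0,0,0,-1],[0,0,0,0,0,0,-1],[0,0,0,0,0,0,-1],[0,0,0,0,0,0,-1]]' 30
python3 -c "
from h import *
print(ctrl.get_obs()['tool_pos'])"
```

```text
t: 33.5
tool_pos: [0.4369, -0.4037, 0.1137]
tool_rot: [-2.401, -2.018, -0.0]
contact_force: [-0.4, 0.1, -0.7]
opening: 0.0595
grip_force: 0.0
t: 34.33
tool_pos: [0.4386, -0.4062, 0.1184]
tool_rot: [2.403, 2.019, -0.0]
contact_force: [-0.7, -0.3, 5.9]
opening: 0.028
grip_force: 30.3
[ 0.4386381  -0.40618216  0.11844902]
```

```bash
python3 -m crank '[[0,0,-5,0,0,0,-1],[0,0,-10,0,0,0,-1],[0,0,-20,0,0,0,-1],[0,0,-25,0,0,0,-1],[0,0,-30,0,0,0,-1],[0,0,-30,0,0,0,-1],[0,0,-25,0,0,0,-1],[0,0,-15,0,0,0,-1],[10,-1,0,0,0,0,-1],[20,-4,0,0,0,0,-1]]' 30
python3 -m crank '[[36,-6,0,0,0,0,-1],[36,-6,0,0,0,0,-1],[36,-6,0,0,0,0,-1],[36,-6,0,0,0,0,-1],[36,-6,0,0,0,0,-1],[36,-6,0,0,0,0,-1],[36,-6,0,0,0,0,-1],[36,-6,0,0,0,0,-1],[36,-6,0,0,0,0,-1],[36,-6,0,0,0,0,-1]]' 30
python3 -m crank '[[36,-6,0,0,0,0,-1],[36,-6,0,0,0,0,-1],[36,-6,0,0,0,0,-1],[36,-6,0,0,0,0,-1],[36,-6,0,0,0,0,-1],[36,-6,0,0,0,0,-1],[30,-6,0,0,0,0,-1],[25,-4,0,0,0,0,-1],[15,-3,0,0,0,0,-1],[0,0,0,0,0,0,-1]]' 30
python3 - <<'E'
from blue import *
o=ctrl.get_obs(); print(o["opening"],togo(.4433,.2901,.1184))
for n in("side","scene"):
    _,im=snap(n,n+"13"); z=o["tool_pos"][2]-.1184+.004
    for st,c in blues(im,40):
        p=at(n,*c,z); 
        if np.hypot(*(p-o["tool_pos"])[:2])<.06: print(n,c,p,o["tool_pos"])
E
```

```text
t: 35.17
tool_pos: [0.4382, -0.3754, 0.2766]
tool_rot: [2.406, 2.018, -0.0]
contact_force: [-0.2, 0.7, -2.0]
opening: 0.0281
grip_force: 29.8
t: 36.0
tool_pos: [0.4395, -0.0075, 0.274]
tool_rot: [-2.403, -2.02, 0.003]
contact_force: [0.3, 0.3, -0.8]
opening: 0.0283
grip_force: 29.8
t: 36.83
tool_pos: [0.44, 0.2827, 0.2736]
tool_rot: [-2.399, -2.025, 0.006]
contact_force: [-0.3, 0.5, -0.9]
opening: 0.0284
grip_force: 29.8
0.028441877092442735 (array([  8.,   3., 155.]), 'tool x,y axes', array([ 0.168,  0.986, -0.001]), array([ 0.986, -0.168, -0.004]))
side [186.3 150.6] [0.4382959  0.27882418 0.15920796] [0.43996642 0.28270887 0.27360796]
scene [176.2 151.4] [0.43071432 0.28086028 0.15920796] [0.43996642 0.28270887 0.27360796]
```

```bash
python3 -m crank '[[4,1,0,0,0,0,-1],[4,2,10,0,0,0,-1],[0,0,25,0,0,0,-1],[0,0,30,0,0,0,-1],[0,0,30,0,0,0,-1],[0,0,25,0,0,0,-1],[0,0,15,0,0,0,-1],[0,0,10,0,0,0,-1],[0,0,5,0,0,0,-1],[0,0,0,0,0,0,-1]]' 30
python3 -c "
from h import *
print(togo(.4433,.2901,.1184))"
```

```text
t: 37.77
tool_pos: [0.446, 0.2871, 0.1252]
tool_rot: [-2.405, -2.02, 0.003]
contact_force: [-0.6, -0.4, -0.6]
opening: 0.0285
grip_force: 29.8
(array([ 3., -3.,  7.]), 'tool x,y axes', array([ 0.173,  0.985, -0.001]), array([ 0.985, -0.173, -0.001]))
```

```bash
python3 -m crank '[[3,-3,1,0,0,0,-1],[0,0,2,0,0,0,-1],[0,0,2,0,0,0,-1],[0,0,1,0,0,0,-1],[0,0,0,0,0,0,-1],[0,0,0,0,0,0,-1],[0,0,0,0,0,0,-1],[0,0,0,0,0,0,-1],[0,0,0,0,0,0,-1],[0,0,0,0,0,0,-1]]' 20
python3 -c "
from h import *
print(togo(.4433,.2901,.1184))"
```

```text
t: 38.6
tool_pos: [0.4439, 0.2912, 0.1205]
tool_rot: [2.405, 2.021, 0.0]
contact_force: [-0.0, 0.0, -0.7]
opening: 0.028
grip_force: 29.8
(array([-1., -0.,  2.]), 'tool x,y axes', array([0.172, 0.985, 0.   ]), array([ 0.985, -0.172,  0.   ]))
```

```bash
python3 -m crank '[[0,0,1,0,0,0,-1],[0,0,1,0,0,0,-1],[0,0,0,0,0,0,-1],[0,0,0,0,0,0,-1],[0,0,0,0,0,0,-1],[0,0,0,0,0,0,-1],[0,0,0,0,0,0,-1],[0,0,0,0,0,0,-1],[0,0,0,0,0,0,-1],[0,0,0,0,0,0,-1]]' 20
python3 -m crank '[[0,0,0,0,0,0,-0.4],[0,0,0,0,0,0,-0.3],[0,0,0,0,0,0,-0.2],[0,0,0,0,0,0,0.2],[0,0,0,0,0,0,0.4],[0,0,0,0,0,0,0.4],[0,0,0,0,0,0,0.4],[0,0,-10,0,0,0,0.4],[0,0,-25,0,0,0,0.4],[0,0,-30,0,0,0,0.4]]' 20
python3 -m crank '[[0,0,-30,0,0,0,0.4],[0,0,-30,0,0,0,0.4],[0,0,0,0,0,0,1],[-25,0,0,0,0,0.098,1],[-25,0,0,0,0,0.098,1],[0,0,0,0,0,0.098,1],[0,0,0,0,0,0.098,1],[0,0,0,0,0,0.098,1],[0,0,0,0,0,0.098,1],[0,0,0,0,0,0.098,1]]'
python3 - <<'E'
from blue import *
for n in("wrist","side","scene"):
    o,im=snap(n,n+"14")
    print(n,o["tool_pos"].round(4))
    for st,c in blues(im,40):
        p=at(n,*c,.006,o)
        if abs(p[0]-.44)<.15: print(st,c,p)
print(proj("side",[.4433,.2901,.006]),proj("scene",[.4433,.2901,.006]),togo(.475,-.302,.25))
E
```

```text
t: 39.43
tool_pos: [0.444, 0.2912, 0.1185]
tool_rot: [2.405, 2.021, 0.0]
contact_force: [-0.6, 0.3, 0.6]
opening: 0.0281
grip_force: 29.9
t: 40.27
tool_pos: [0.4424, 0.2904, 0.1823]
tool_rot: [-2.404, -2.02, 0.008]
contact_force: [1.3, -0.0, -0.1]
opening: 0.0598
grip_force: 0.0
t: 41.1
tool_pos: [0.4329, 0.2424, 0.2439]
tool_rot: [-2.947, -1.087, -0.001]
contact_force: [-0.7, 0.2, -0.5]
opening: 0.0852
grip_force: 0.0
wrist [0.4329 0.2424 0.2439]
[210 108  43  43 729] [235.7 125.5] [0.44997935 0.29240835 0.006     ]
[326 294  24  13 116] [337.2 299.8] [ 0.34137267 -0.01822659  0.006     ]
side [0.4329 0.2424 0.2438]
[182 181  10   8  50] [185.5 185.4] [0.42571944 0.29355156 0.006     ]
[202 238  34  26 201] [219.  251.2] [ 0.35232796 -0.06528935  0.006     ]
[293 245  18  17 250] [301.6 253. ] [ 0.55479819 -0.21564814  0.006     ]
scene [0.4329 0.2424 0.2438]
[170 184  19  11 122] [178.7 189.4] [0.43868949 0.29442098 0.006     ]
[225 235  48  19 319] [249.1 244.2] [ 0.35279486 -0.06087958  0.006     ]
[190.20571302 184.20394663] [180.59415259 189.22027183] (array([-325.,  439.,   -6.]), 'tool x,y axes', array([0.756, 0.655, 0.   ]), array([ 0.655, -0.756,  0.   ]))
```

```bash
python3 - <<'E'
from h import *
s=1.5625
o=np.load("pics/w2.npy",allow_pickle=True).item()
for z in(0,.05,.1): print("w2 corner",z,at("wrist",527/s,312/s,z,o)[:2],"top edge",at("wrist",548/s,340/s,z,o)[:2])
o=np.load("pics/w6.npy",allow_pickle=True).item()
for z in(0,.05,.1): print("w6",z,at("wrist",662/s,200/s,z,o)[:2],at("wrist",655/s,420/s,z,o)[:2])
print("side: device nearest corner base",at("side",503/s,400/s,0),at("scene",560/s,350/s,0))
E
python3 -m crank '[[0,0,0,0,0,0.111,1],[0,0,0,0,0,0.111,1],[0,0,0,0,0,0.111,1],[0,0,0,0,0,0.111,1],[0,0,0,0,0,0.111,1],[0,0,0,0,0,0.111,1],[0,0,0,0,0,0.111,1],[0,0,0,0,0,0.111,1],[0,0,0,0,0,0,1],[0,0,0,0,0,0,1]]' 40
python3 -c "
from h import *
print(ctrl.get_obs()['q'].round(2),togo(.475,-.302,.25))"
```

```text
w2 corner 0 [ 0.56651759 -0.28645515] top edge [ 0.56681743 -0.31600918]
w2 corner 0.05 [ 0.56517486 -0.26508663] top edge [ 0.56542822 -0.29005887]
w2 corner 0.1 [ 0.56383214 -0.2437181 ] top edge [ 0.56403902 -0.26410855]
w6 0 [ 0.57150422 -0.28497083] [ 0.5717046 -0.4708562]
w6 0.05 [ 0.54065007 -0.27873318] [ 0.54081791 -0.43442701]
w6 0.1 [ 0.50979592 -0.27249554] [ 0.50993121 -0.39799782]
side: device nearest corner base [ 0.60128443 -0.25625965  0.        ] [ 0.63494209 -0.27128097  0.        ]
t: 42.08
tool_pos: [0.4329, 0.2425, 0.2435]
tool_rot: [-3.13, 0.27, -0.0]
contact_force: [0.2, -0.5, -0.1]
opening: 0.0851
grip_force: 0.0
[ 0.36 -0.28  1.86  0.    1.56  2.1 ] (array([135., 529.,  -6.]), 'tool x,y axes', array([ 0.985, -0.171,  0.   ]), array([-0.171, -0.985, -0.   ]))
```

```bash
python3 -m crank '[[5,20,0,0,0,0,1],[10,39,0,0,0,0,1],[10,39,0,0,0,0,1],[10,39,0,0,0,0,1],[10,39,0,0,0,0,1],[10,39,0,0,0,0,1],[10,39,0,0,0,0,1],[10,39,0,0,0,0,1],[10,39,0,0,0,0,1],[10,39,0,0,0,0,1]]' 40
python3 -m crank '[[10,39,0,0,0,0,1],[10,39,0,0,0,0,1],[10,39,0,0,0,0,1],[10,30,0,0,0,0,1],[0,11,0,0,0,0,1],[0,0,0,0,0,0,1],[0,0,0,0,0,0,1],[0,0,0,0,0,0,1],[0,0,0,0,0,0,1],[0,0,0,0,0,0,1]]' 40
python3 - <<'E'
from blue import *
o,im=snap("wrist","w15"); print(o["tool_pos"])
for st,c in blues(im,200): print(st,c,at("wrist",*c,.131,o))
print(proj("wrist",[.475,-.302,.131],o),togo(.475,-.302,.066))
E
```

```text
t: 42.92
tool_pos: [0.4611, -0.1415, 0.2437]
tool_rot: [3.13, -0.271, 0.001]
contact_force: [1.2, 0.5, 1.1]
opening: 0.0857
grip_force: 0.0
t: 43.75
tool_pos: [0.4733, -0.3006, 0.2437]
tool_rot: [3.13, -0.273, 0.001]
contact_force: [0.6, 0.5, 0.2]
opening: 0.0854
grip_force: 0.0
[ 0.47333656 -0.30062823  0.24366019]
[ 232  153   46   48 1702] [255.  176.8] [ 0.47667957 -0.30156592  0.131     ]
[255.74917117 178.40287255] (array([  2.,   1., 178.]), 'tool x,y axes', array([ 0.985, -0.173,  0.   ]), array([-0.173, -0.985,  0.   ]))
```

```bash
python3 -m crank '[[3,1,15,0,0,0,1],[0,0,25,0,0,0,1],[0,0,25,0,0,0,1],[0,0,25,0,0,0,1],[0,0,20,0,0,0,1],[0,0,20,0,0,0,1],[0,0,15,0,0,0,1],[0,0,12,0,0,0,1],[0,0,8,0,0,0,1],[0,0,6,0,0,0,1]]' 45
python3 -m crank '[[0,0,0,0,0,0,1],[0,0,0,0,0,0,0.6],[0,0,0,0,0,0,0.4],[0,0,0,0,0,0,-0.2],[0,0,0,0,0,0,-0.2],[0,0,0,0,0,0,-0.2],[0,0,0,0,0,0,-0.2],[0,0,0,0,0,0,-0.2],[0,0,0,0,0,0,-0.2],[0,0,0,0,0,0,-0.2]]' 45
```

```text
t: 44.63
tool_pos: [0.4759, -0.3031, 0.0718]
tool_rot: [-3.129, 0.275, 0.0]
contact_force: [0.3, 0.3, 1.0]
opening: 0.0855
grip_force: 0.0
t: 45.47
tool_pos: [0.477, -0.3037, 0.0743]
tool_rot: [3.129, -0.276, 0.004]
contact_force: [0.8, 3.0, 5.4]
opening: 0.0467
grip_force: 43.8
```

The opening of 46.7 mm isn't the 64 mm body. I'll check by numbers where the cap is before lifting.

```bash
python3 - <<'E'
from blue import *
o=ctrl.get_obs(); print(o["tool_pos"],o["opening"],o["grip_force"],o["contact_force"],o["wrist_torque"])
for n in("wrist","side","scene"):
    _,im=snap(n,n+"16")
    for st,c in blues(im,30):
        p=at(n,*c,.131,o)
        if np.hypot(*(p-o["tool_pos"])[:2])<.08: print(n,st,c,p[:2].round(4),at(n,*c,.12,o)[:2].round(4))
    for z in(.131,.12): print(n,"expected",proj(n,[.4765,-.3015,z],o).round(1))
im=cv2.imread("pics/wrist16_raw.png")
print(cv2.cvtColor(im,cv2.COLOR_BGR2HSV)[120:330:10,140:372:12,0]); print(im[120:330:10,140:372:12].mean(2).astype(int))
E
```

```text
[ 0.47704236 -0.30365093  0.0743463 ] 0.04674211411876103 43.81981493694184 [0.79365859 2.98226029 5.42671838] [ 0.62942045 -0.07820548  0.02767805]
wrist [ 206  214  105  103 8447] [257.5 266.1] [ 0.4805 -0.3059] [ 0.4742 -0.3049]
wrist [109 313   7   7  33] [111.4 315.8] [ 0.4605 -0.2267] [ 0.4522 -0.2176]
wrist expected [248.8 275.5]
wrist expected [249.3 263. ]
side [294 246  11  17 136] [299.1 254.1] [ 0.4627 -0.3069] [ 0.47   -0.2988]
side expected [301.8 250.8]
side expected [301.6 253.7]
scene [343 213  17  18 233] [350.8 221.5] [ 0.4656 -0.305 ] [ 0.4796 -0.3002]
scene expected [351.4 219. ]
scene expected [350.8 222.3]
[[114 135 130 120 120 114 120 120 110 105 120 105 105 120 105 113 120 113
  100 120]
 [120 120 110 120  90 110 113 110 114 120 110 110 105 135 113 120 120 120
  113 120]
 [ 90 130 128 120 105 120 120 114 120 120 110 120 113 120 110 105 113 120
  120 120]
 [120 113 128 110 113 120 130 120 110 110 120 120 120 120 105 100 120 120
  113 120]
 [113 120 120 113 110 105 128 110 135 135 120 120 120 120 110 120  98 105
   90 110]
 [108 120 105 113 110 130 100 120 135 
[... 2408 characters left out ...]
  42  48
   45  45]
 [ 46  47  48  52 107  32  82 135 131 133 131 136 137 134  27 106  53  45
   45  45]
 [ 46  47  47  37 254  28 127 138 135 135 134 137 137 133 110 255  35  37
   46  46]
 [ 47  48  36  40  34  30 132 134 133 137 133 133 135 134 127  26  38  34
   44  48]
 [ 34  38  38  38  37  26 133 133 137 134 134 134 134 136 109  36  36  38
   38  35]
 [ 77  80  36  38  38  42 133 136 135 136 134 135 136 136  27  37  37  39
   82  82]
 [ 78  80  38  63  35  77  46 135 138 139 135 137 135 138  44  36  83  36
   80  80]
 [ 78  79  39  38  36  33  47  46 135 136 135 134 187 219 221  38  37  38
   80  78]
 [ 42  46  38  36  36  37  37  36  34  32  57  34  37  35  37  36  70  38
  217  41]]
```

The pads closed on the shoulder or neck, because the tips stand farther back than I assumed when spread. I'll open, go 7 mm lower (still clear of the cap top) and regrip the body.

```bash
python3 -m crank '[[0,0,0,0,0,0,0.4],[0,0,0,0,0,0,1],[0,0,0,0,0,0,1],[0,0,0,0,0,0,1],[0,0,2,0,0,0,1],[0,0,2,0,0,0,1],[0,0,2,0,0,0,1],[0,0,1,0,0,0,1],[0,0,0,0,0,0,1],[0,0,0,0,0,0,1]]' 40
python3 -m crank '[[0,0,0,0,0,0,0.6],[0,0,0,0,0,0,0.4],[0,0,0,0,0,0,0.3],[0,0,0,0,0,0,0.3],[0,0,0,0,0,0,0.3],[0,0,0,0,0,0,0.3],[0,0,0,0,0,0,0.3],[0,0,0,0,0,0,0.3],[0,0,0,0,0,0,0.3],[0,0,0,0,0,0,0.3]]' 40
python3 - <<'E'
from blue import *
for n in("wrist","side","scene"):
    o,im=snap(n,n+"17")
    for st,c in blues(im,100):
        p=at(n,*c,.131,o)
        if np.hypot(*(p-o["tool_pos"])[:2])<.08: print(n,st,c,p[:2].round(4),at(n,*c,.12,o)[:2].round(4))
E
```

```text
t: 46.45
tool_pos: [0.4758, -0.3035, 0.0652]
tool_rot: [-3.129, 0.276, 0.0]
contact_force: [-0.7, -0.6, 0.2]
opening: 0.0851
grip_force: 0.0
t: 47.28
tool_pos: [0.4761, -0.3035, 0.0658]
tool_rot: [-3.129, 0.276, -0.001]
contact_force: [0.3, 3.2, 4.9]
opening: 0.0553
grip_force: 2.5
wrist [ 202  219  111  102 8982] [256.9 271.8] [ 0.4821 -0.3059] [ 0.4755 -0.3048]
side [294 246  11  17 133] [299.  254.5] [ 0.4616 -0.3079] [ 0.4689 -0.2998]
scene [342 214  19  17 247] [350.8 221.8] [ 0.4644 -0.3056] [ 0.4784 -0.3007]
```

The opening grows as I go down, so this is the sloping shoulder. The cap (43 mm, straight-sided) is the better hold: open, rise 20 mm and grip it.

```bash
python3 -m crank '[[0,0,0,0,0,0,1],[0,0,0,0,0,0,1],[0,0,0,0,0,0,1],[0,0,-5,0,0,0,1],[0,0,-10,0,0,0,1],[0,0,-5,0,0,0,1],[0,0,0,0,0,0,1],[0,0,0,0,0,0,0.4],[0,0,0,0,0,0,0.2],[0,0,0,0,0,0,0.2]]' 50
python3 -m crank '[[0,0,0,0,0,0,-0.3],[0,0,0,0,0,0,-0.3],[0,0,0,0,0,0,-0.3],[0,0,0,0,0,0,-0.3],[0,0,0,0,0,0,-0.3],[0,0,0,0,0,0,-0.3],[0,0,0,0,0,0,-0.3],[0,0,0,0,0,0,-0.3],[0,0,0,0,0,0,-0.3],[0,0,0,0,0,0,-0.3]]' 50
python3 -c "
from h import *
o=ctrl.get_obs();print(o['tool_pos'],o['tool_rot'])"
```

```text
t: 48.27
tool_pos: [0.4757, -0.3034, 0.0851]
tool_rot: [-3.129, 0.276, 0.001]
contact_force: [0.3, 0.1, 0.0]
opening: 0.052
grip_force: 0.0
t: 49.1
tool_pos: [0.4759, -0.3034, 0.0853]
tool_rot: [-3.129, 0.276, 0.0]
contact_force: [-0.2, 1.0, 1.0]
opening: 0.0428
grip_force: 51.1
[ 0.47585732 -0.30336648  0.08533092] [-3.12901392e+00  2.76392917e-01  1.19104949e-04]
```

```bash
python3 -m crank '[[0,0,-5,0,0,0,-0.3],[0,0,-10,0,0,0,-0.3],[0,0,-20,0,0,0,-0.3],[0,0,-30,0,0,0,-0.3],[0,0,-30,0,0,0,-0.3],[0,0,-30,0,0,0,-0.3],[0,0,-20,0,0,0,-0.3],[0,0,-15,0,0,0,-0.3],[0,0,0,0,0,0,-0.3],[0,0,0,0,0,0,-0.3]]' 50
python3 -m crank '[[-6,-18,0,0,0,0,-0.3],[-10,-30,0,0,0,0,-0.3],[-10,-34,0,0,0,0,-0.3],[-10,-34,0,0,0,0,-0.3],[-10,-34,0,0,0,0,-0.3],[-12,-34,0,0,0,0,-0.3],[-12,-34,0,0,0,0,-0.3],[-12,-34,0,0,0,0,-0.3],[-12,-34,0,0,0,0,-0.3],[-12,-34,0,0,0,0,-0.3]]' 50
python3 -m crank '[[0,-20,0,0,0,0,-0.3],[12,-26,0,0,0,0,-0.3],[18,-26,0,0,0,0,-0.3],[18,-26,0,0,0,0,-0.3],[14,-20,0,0,0,0,-0.3],[8,-11,0,0,0,0,-0.3],[0,0,0,0,0,0,-0.3],[0,0,0,0,0,0,-0.3],[0,0,0,0,0,0,-0.3],[0,0,0,0,0,0,-0.3]]' 50
python3 - <<'E'
from blue import *
o=ctrl.get_obs();print(togo(.5328,.1629,.0853))
zc=o["tool_pos"][2]-.0853+.121
for n in("wrist","side","scene"):
    _,im=snap(n,n+"18")
    for st,c in blues(im,80):
        p=at(n,*c,zc,o)
        if np.hypot(*(p-o["tool_pos"])[:2])<.08: print(n,st,p[:2].round(4))
E
```

```text
t: 49.93
tool_pos: [0.4761, -0.304, 0.2465]
tool_rot: [3.128, -0.276, 0.003]
contact_force: [0.6, 0.7, -3.1]
opening: 0.0423
grip_force: 51.3
t: 50.77
tool_pos: [0.426, 0.0316, 0.2431]
tool_rot: [3.129, -0.277, -0.005]
contact_force: [0.2, 0.8, -3.2]
opening: 0.0426
grip_force: 51.6
t: 51.6
tool_pos: [0.5183, 0.1441, 0.2446]
tool_rot: [3.129, -0.278, -0.002]
contact_force: [-0.0, 0.9, -2.1]
opening: 0.0424
grip_force: 51.9
(array([ 11., -21., 159.]), 'tool x,y axes', array([ 0.984, -0.176, -0.001]), array([-0.176, -0.984,  0.001]))
wrist [ 209  205   95   96 7260] [0.5174 0.1432]
wrist [148 207  37  38 631] [0.54   0.1822]
wrist [359 222  76  38 478] [0.5095 0.0687]
scene [220 111  10  13  96] [0.5169 0.1526]
```

```bash
python3 -m crank '[[6,-11,0,0,0,0,-0.3],[5,-10,0,0,0,0,-0.3],[0,0,15,0,0,0,-0.3],[0,0,25,0,0,0,-0.3],[0,0,30,0,0,0,-0.3],[0,0,30,0,0,0,-0.3],[0,0,25,0,0,0,-0.3],[0,0,15,0,0,0,-0.3],[0,0,10,0,0,0,-0.3],[0,0,5,0,0,0,-0.3]]' 50
python3 -m crank '[[0,0,0,0,0,0,-0.3],[0,0,0,0,0,0,-0.3],[0,0,0,0,0,0,-0.3],[0,0,0,0,0,0,-0.3],[0,0,0,0,0,0,-0.3],[0,0,0,0,0,0,-0.3],[0,0,0,0,0,0,-0.3],[0,0,0,0,0,0,-0.3],[0,0,0,0,0,0,-0.3],[0,0,0,0,0,0,-0.3]]' 50
python3 -c "
from h import *
print(togo(.5328,.1629,.0853))"
```

```text
t: 52.58
tool_pos: [0.5328, 0.1635, 0.0887]
tool_rot: [3.129, -0.276, -0.004]
contact_force: [-0.6, -0.5, -2.2]
opening: 0.0428
grip_force: 52.0
t: 53.42
tool_pos: [0.5336, 0.1636, 0.0904]
tool_rot: [3.129, -0.276, 0.0]
contact_force: [0.2, 0.5, -2.9]
opening: 0.0429
grip_force: 52.0
(array([-1.,  1.,  5.]), 'tool x,y axes', array([ 0.985, -0.175,  0.   ]), array([-0.175, -0.985,  0.   ]))
```

```bash
python3 -m crank '[[0,0,2,0,0,0,-0.3],[0,0,1,0,0,0,-0.3],[0,0,1,0,0,0,-0.3],[0,0,1,0,0,0,-0.3],[0,0,0,0,0,0,-0.3],[0,0,0,0,0,0,-0.3],[0,0,0,0,0,0,-0.3],[0,0,0,0,0,0,-0.3],[0,0,0,0,0,0,-0.3],[0,0,0,0,0,0,-0.3]]' 50
```

```text
t: 54.25
tool_pos: [0.5337, 0.1636, 0.0854]
tool_rot: [-3.129, 0.276, -0.0]
contact_force: [0.1, 0.2, -1.7]
opening: 0.0425
grip_force: 52.1
```

```bash
python3 -m crank '[[0,0,1,0,0,0,-0.3],[0,0,0,0,0,0,-0.3],[0,0,0,0,0,0,0.1],[0,0,0,0,0,0,0.3],[0,0,0,0,0,0,0.6],[0,0,0,0,0,0,1],[0,0,0,0,0,0,1],[0,0,-10,0,0,0,1],[0,0,-25,0,0,0,1],[0,0,-30,0,0,0,1]]' 50
python3 -m crank '[[0,0,-30,0,0,0,1],[0,0,-30,0,0,0,1],[0,0,-30,0,0,0,1],[0,0,-30,0,0,0,1],[0,0,-25,0,0,0,1],[0,25,0,0,0,0,1],[-5,25,0,0,0,0,1],[0,0,0,0,0,0,1],[0,0,0,0,0,0,1],[0,0,0,0,0,0,1]]'
python3 - <<'E'
from blue import *
p=np.array([.4244,.1818]);X=np.array([.985,-.172]);Y=np.array([.172,.985])
S=lambda q:(((q[:2]-p)@X).round(4),((q[:2]-p)@Y).round(4))
o,im=snap("wrist","w19");print(o["tool_pos"],o["contact_force"])
for st,c in blues(im,80):
    b=[st[0]+(st[2]-1)/2,st[1]+(st[3]-1)/2]
    print("blue",st,"cap",S(at("wrist",*c,.131,o)),"foot",S(at("wrist",*b,.006,o)))
# bright compact blobs: beaker liquid, boat/vial cap
g=im.min(2); m=(g>225).astype(np.uint8); n,l,st,c=cv2.connectedComponentsWithStats(m)
for i in range(1,n):
    if 60<st[i][4]<8000: print("white",st[i],"z.05",S(at("wrist",*c[i],.043,o)),"vialtop",S(at("wrist",*c[i],.058,o)),"boat",S(at("wrist",*c[i],.018,o)))
for nm,q in dict(beaker=[*p,.043],vial=[*(p-.11*Y),.058],cyl=[*(p+.11*Y),.006],bottle=[*(p+.11*X),.131]).items(): print(nm,proj("wrist",q,o).round(1))
for n_ in("side","scene"):
    _,im2=snap(n_,n_+"19")
    for s_,c2 in blues(im2,40):
        a,b=at(n_,*c2,.006),at(n_,*c2,.122)
        if min(np.hypot(*(a[:2]-p)),np.hypot(*(b[:2]-p)))<.16: print(n_,s_,"foot",S(a),"cap",S(b))
E
```

```text
t: 55.08
tool_pos: [0.5318, 0.1633, 0.1482]
tool_rot: [3.128, -0.276, -0.008]
contact_force: [1.0, -0.7, 0.4]
opening: 0.0855
grip_force: 0.0
t: 55.92
tool_pos: [0.52, 0.1154, 0.2948]
tool_rot: [-3.129, 0.277, -0.001]
contact_force: [0.2, 0.4, -0.3]
opening: 0.0852
grip_force: 0.0
[0.51997271 0.11541829 0.29475127] [ 0.20176729  0.38568742 -0.27595184]
blue [ 191  145   39   40 1229] cap (np.float64(0.1122), np.float64(0.0016)) foot (np.float64(0.0891), np.float64(0.0216))
blue [144 202  32  33 503] cap (np.float64(0.0496), np.float64(0.0655)) foot (np.float64(-0.001), np.float64(0.1133))
blue [360 216  48  23 300] cap (np.float64(0.0324), np.float64(-0.2149)) foot (np.float64(-0.0211), np.float64(-0.2749))
white [   0    0   91  105 5065] z.05 (np.float64(0.3146), np.float64(0.3069)) vialtop (np.float64(0.3095), np.float64(0.2941)) boat (np.float64(0.3231), np.float64(0.3283))
white [ 93   0  15  59 440] z.05 (np.float64(0.3132), np.float64(0.1869)) vialtop (np.float64(0.3081), np.float64(0.1784)) boat (np.float64(0.3216), np.float64(0.2011))
white [219   0  13  58 143] z.05 (np.flo
[... 2049 characters left out ...]
05 (np.float64(-0.3016), np.float64(-0.3524)) vialtop (np.float64(-0.2846), np.float64(-0.3415)) boat (np.float64(-0.33), np.float64(-0.3705))
beaker [223.1 226.7]
vial [296.7 230.2]
cyl [161.3 217.5]
bottle [211.7 166.2]
side [222 162  13  10 111] foot (np.float64(0.1685), np.float64(0.1572)) cap (np.float64(0.1097), np.float64(-0.0013))
side [182 181  10   8  50] foot (np.float64(-0.0177), np.float64(0.1109)) cap (np.float64(-0.055), np.float64(-0.0423))
scene [220 155  13  11 123] foot (np.float64(0.2425), np.float64(0.1536)) cap (np.float64(0.1099), np.float64(0.0009))
scene [170 184  19  11 121] foot (np.float64(-0.0053), np.float64(0.1134)) cap (np.float64(-0.103), np.float64(-0.0336))
```

Measured in the stirrer's frame, everything is within tolerance: bottle (0.110, 0.00), cylinder (0.00, 0.113), vial (0.00, -0.108) and beaker within about 6 mm of the centre. The arm is clear, so I hand in.

```bash
python3 -c "
from station import ctrl
print(ctrl.finish_job())"
```

```text
the job is handed in; nothing more can be done
None
```

The dilution station is set out and the job handed in at about 56 s of the 125 s; by my last camera measurements every item is within its position limits, but no verdict came back.

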